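# Clamp a limb core in the drilling jig

## Task

Lay the wooden limb core (the square bar with the blue band) in the channel of the drilling jig and slide it under the green hood until it is fully home against the stop inside, which you will only find by feel. Then push the orange clamp handle over its centre so that it snaps across and holds the core. Press gently throughout, never forcing core or jig, and leave the other things on the bench alone.

Things in the scene. Friction and masses are not known exactly. Their poses are not given: they have to be found in the camera images.
- jig: Fixed drilling jig on a plywood base 310 x 210 x 12 mm: aluminium channel, green hood, toggle clamp. Origin on the bench (base's underside) in the channel's mid-plane y = 0; x points along the channel into the hood, y to the clamp's side, z up. Base: x -170 to 140, y -80 to 130 mm. Over 25 N between the core and the stop, or of the robot on jig or handle, is forcing it.
- channel (a point): On the channel floor (the base's top, 12 mm above the bench) at jig x = 0, y = 0; axes as the jig's. The channel is 42 mm wide between walls 12 mm thick and 12 mm high (tops 24 mm above the bench), from jig x = -70 to +40 mm; from -70 out to -118 mm the walls flare outwards as a funnel (to about 70 mm between them); before that the base is bare.
- hood_mouth (a point): On the channel floor at the hood's mouth, jig x = 40 mm. The green hood covers x = 40 to 125 mm, 66 mm wide, top 68 mm above the bench, opening 42 wide x 50 mm high. Inside, out of sight, is an adjustable stop backed by hard rubber (8 N per mm): fully home, the core's leading end lies anywhere from jig x = 57 to 93 mm (set anew each time, not given). 6 to 12 N of push is ample.
- core_center (a point): Centre of the limb core: a loose light-wood bar, 130 mm long (its x axis) x 36 mm wide (y) x 40 mm high (z), edges slightly rounded, about 0.16 kg, with a blue band around its middle. Either end may lead into the jig. It lies flat on the bench at first, its z up.
- plunger (a joint): Travel (m) of the small sprung brass plunger in the face of the hidden stop, pushed by the core's leading end: 0 untouched, 0.006 pressed in flush, which is fully home (within 1.5 mm of it counts). The spring is under 0.5 N: friction keeps the core where it is left.
- lever (a joint): Angle (rad) of the over-centre clamp handle: 0 open, leaning 0.50 rad from upright to the jig's +y side; it grows as the handle swings towards -y. It resists most at the start (4 to 8 N at its end), falling to none at dead centre, 0.45, then snaps on by itself to about 0.89, the core clamped (end 0.95). Let go before dead centre, it springs back. Its end rises 10 mm on the way: rise with it.
- lever_pivot (a point): Axis of the handle (along the jig's x): jig x = 20, y = 85 mm, 60 mm above the bench, in the steel clamp tower (x -5 to 45, y 50 to 110 mm, 72 mm high). The tower's clamp arm with a rubber foot is raised over the channel at x = 20 mm (up to 125 mm above the bench) and comes down on the core's top as the handle goes over.
- lever_push (a point): Good place to push, on the axis of the handle 65 mm from the pivot. The handle is a steel rod 9 mm thick with an orange round grip 17 mm thick from 42 to 93 mm from the pivot. It moves with the handle.
- lever_tip (a point): Centre of the handle's round end, 85 mm from the pivot; the orange grip ends 8.5 mm beyond. It moves with the handle.
- dowel_mid (a point): Centre of the lower board of a loose dark-wood blank, 120 x 50 x 18 mm with a round boss (30 mm high in all); a bystander.
- gluepot_mid (a point): Middle of a closed jar of glue, 70 mm across, 90 mm high; a bystander.
- brushpot_mid (a point): Middle of a terracotta pot, 76 mm across, 100 mm high, with brushes standing in it to 200 mm; a bystander.
- mallet_grip (a point): Grip of a hammer lying on the bench; a bystander.
- spatula_grip (a point): Grip of a spatula lying on the bench; a bystander.
- sander_mid (a point): Centre of a cork sanding block, 100 x 60 x 35 mm; a bystander.
Things that resemble listed ones, but are neither listed nor needed, are in the scene too. What is shaped like the part that bears core_center but pink or purple is not meant.

How it is judged:
By the outcome, as a careful person would: the job done as asked, in the order asked, and still so for the second after the job is handed in, with the robot touching nothing.
It also fails if it takes over 64 s, if anything falls off the work surface, if the arm or the gripper's body presses on something with over 40 N, if the wrist force passes 120 N, or if a joint passes its speed limit or range.

## Robot

A 6-joint arm with a two-finger parallel gripper is mounted at the origin on the work surface. World frame = base frame: x ahead of the robot, y to its left, z up, the work surface at z = 0. Lengths are in mm, angles in degrees, forces in N, time in s.
With the tool pointing down it reaches from about 300 to 850 mm from the base axis. Payload 4.2 kg.
Tool frame: the origin (TCP) lies at the very end of the fingers, on their centre line; the grasp point (between the pads) lies 19 mm behind it; z points along the fingers, y is the direction in which the jaws open and shut (so a half turn about z gives the same grasp; the last joint's range is limited). The gripper opens to 91 mm and grips with 3 to 60 N. Pads are 32 mm wide; open, the fingers measure 118 mm over their backs; the gripper's body (76 mm by 178 mm) begins 60 mm behind the grasp point.
Start: joints at [63.77, 18.312, 89.639, -0, 72.044, -1.146], TCP at [243.774, 520.785, 213.976] pointing down, gripper open.
Joint ranges: [-177.97, 177.97], [-48.28, 115.42], [12.27, 149.76], [-77.06, 257.06], [2.81, 150.46], [-146.56, 146.56]. Speed limits (degrees/s): [147.25, 147.25, 180, 180, 180, 180].

## Interface

Orientations are given as [roll, pitch, yaw] about the fixed x, y, z axes, in that order (R = Rz(yaw) Ry(pitch) Rx(roll)).
In Python, from workcell import env gives the robot as it stands. The module is installed in compiled form; this text tells all that it offers.
- The arm moves only by the tool arm_command, never from a script. Its argument "targets" is a list of rows, each a list of 5 numbers: the closure, from 0 (fully open) to 1 (shut), then the shift along the tool's x, y, z each as a share of 50 cm, from -1 to 1, then the turn about the tool's z as a share of pi/4 rad, from -1 to 1. A call has 1 to 8 rows; each row is the pose to reach, as a shift and turn from the pose measured when the call began, along the tool's axes at that moment; what a row does not reach only later rows make up. A row lasts 1/12 s, in which the tool goes at most 41.7 mm and 7.16 degrees, less where a joint would pass 70% of its speed; a pose out of reach is approached as far as the arm can. A call with a number of a shift or a turn outside -1 to 1 is refused whole. A call with a gripper value outside its range is refused whole. The fingers move at their own pace and stop on an object; "squeeze" is the grip in N (left out, the last holds). Time passes only in rows, so rows that repeat a pose let the fingers close. It gives the time, the measured TCP pose, the force and the opening at its end, in the units of the state.
- env.state(): the state, without advancing time (a new reading comes with each control period).
- env.grab_frame(name): name is "side" or "top"; returns the picture (480x640x3 uint8, red, green, blue); there is no depth.
- env.camera_params(name): a dict with "camera_matrix" (3x3 intrinsics, pixels), "R" (3x3) and "t" (3): a world point X has camera coordinates R X + t. Camera axes: x right, y down, z forward; pixel columns grow to the right and rows downward; lengths in mm; the calibration is good to about 2 mm. A picture is of the moment at which its call begins. camera_params takes no time and is no camera call.
- env.job_done(): hands the job in, once; it reports no verdict.
The state is a dict: "time_s": time; "qpos": joint angles; "qvel": joint speeds; "effort": joint torques, N m; "ee_pos": TCP position; "ee_rot": TCP orientation; "force": force on the tool from outside, world axes, zero at the start; "torque": the same for the moment, N m; "gripper_width": finger opening in mm.
Only numpy, scipy, OpenCV 4.12 (cv2) and the standard library are available. Lean on these libraries where they do the work, as an engineer would, in place of code of your own. Each camera call takes 0.05 s, during which the arm holds its last target.

## Working session

There is one attempt and no reset: what is moved stays moved. The work goes in short steps, Python scripts to look and compute and a tool call to move; the robot and the scene stay as the last step left them, time stands still between calls to the robot, and variables do not carry over. Pictures are saved under pics/ and viewed, and the job is handed in when it is done.

Besides the shell and the picture viewer there is one more tool, called after ">>>" as name([rows], argument=value, ...), one row to a line, values as JSON. arm_command: Moves the arm, as the interface text tells. Shift numbers are shares of 50 cm and turn numbers shares of pi/4 rad, none past 1 either way. Its arguments: {"type":"object","properties":{"targets":{"type":"array"},"squeeze":{"type":"number"}},"required":["targets"]}

```bash
mkdir -p pics; python3 - <<'E'
from workcell import env
import cv2,numpy as np
print(env.state())
for n in("side","top"):
    im=env.grab_frame(n); cv2.imwrite(f"pics/{n}0.png",im[:,:,::-1]); p=env.camera_params(n); print(n,p); print(-np.array(p["R"]).T@p["t"])
E
```

```text
{'time_s': 0.0, 'qpos': array([ 6.37704327e+01,  1.83493734e+01,  8.97044189e+01, -2.15474886e-03,
        7.20425176e+01, -1.14552133e+00]), 'qvel': array([ 0.00141134, -0.05765128, -0.04979405,  0.03760669,  0.04144359,
        0.06009682]), 'effort': array([ 1.79686094e-04, -4.12470388e+01, -2.31968540e+01,  7.26274727e-02,
        4.59548912e-02, -1.43536422e-04]), 'ee_pos': array([243.56194963, 520.33188063, 213.15646374]), 'ee_rot': array([-1.79903668e+02,  1.22844884e-04,  1.54916620e+02]), 'force': array([ 0.14484659, -0.31494456, -0.76809672]), 'torque': array([ 0.04572545, -0.03185071,  0.02309289]), 'gripper_width': 91.15867902179646}
side {'camera_matrix': array([[523.86332342,   0.        , 317.85312347],
       [  0.        , 523.86332342, 243.3877983 ],
       [  0.        ,   0.        ,   1.        ]]), 'R': array([[ 0.96402757, -0.26512763, -0.01892587],
       [-0.1837427 , -0.61326703, -0.76820711],
       [ 0.19206632,  0.74405032, -0.63992159]]), 't': array([-511.86700056,  138.1146492 , 1498.69840593])}
[  230.98196877 -1166.11596097  1055.46259535]
top {'camera_matrix': array([[486.11263691,   0.        , 326.01800362],
       [  0.        , 486.11263691, 228.39766182],
       [  0.        ,   0.        ,   1.        ]]), 'R': array([[ 0.0054478 , -0.99997723, -0.00398224],
       [-0.99141911, -0.00488096, -0.13063048],
       [ 0.13060807,  0.00465972, -0.99142313]]), 't': array([ -36.08806128,  531.90831815, 1211.08239571])}
[ 369.36354315  -39.13431927 1270.03482406]
```

View pics/side0.png

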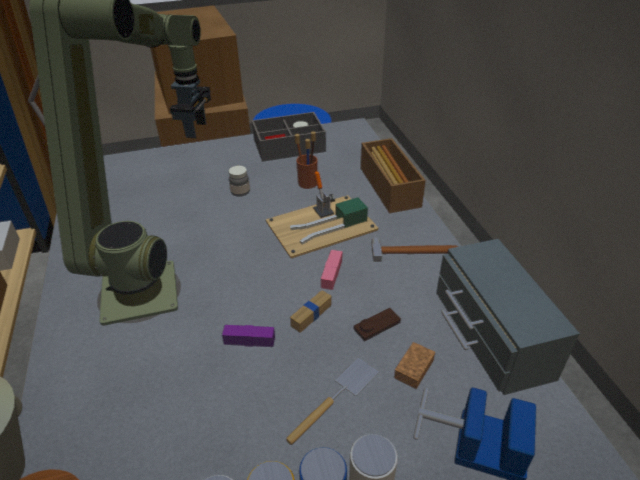

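View pics/top0.png

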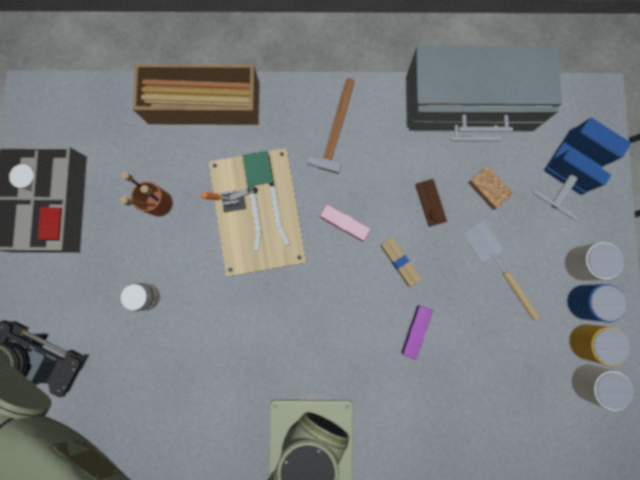

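The top view shows the jig base at about (210-303, 150-275), with the hood at (258,168) and the handle tip at (208,196). The core, with its blue band, is at (401,262). The pink and purple bars are decoys. I'll zoom in on both views.

```bash
cat > h.py <<'E'
import numpy as np,cv2
from workcell import env
def ray(n,uv):
    p=env.camera_params(n);R=np.array(p["R"]);t=np.array(p["t"]);K=p["camera_matrix"]
    c=-R.T@t; d=R.T@np.linalg.inv(K)@np.array([uv[0],uv[1],1.]); return c,d
def onz(n,uv,z):
    c,d=ray(n,uv); return c+d*(z-c[2])/d[2]
def proj(n,X):
    p=env.camera_params(n); q=np.array(p["camera_matrix"])@(np.array(p["R"])@np.array(X,float)+p["t"]); return q[:2]/q[2]
def crop(src,dst,x0,y0,w,h,s):
    im=cv2.imread(src)[y0:y0+h,x0:x0+w]; cv2.imwrite(dst,cv2.resize(im,None,fx=s,fy=s,interpolation=cv2.INTER_CUBIC))
E
python3 - <<'E'
from h import *
crop("pics/top0.png","pics/c1.png",195,140,120,145,4)
crop("pics/side0.png","pics/c2.png",255,160,135,105,5)
crop("pics/top0.png","pics/c3.png",370,225,70,75,6)
im=cv2.imread("pics/top0.png"); hsv=cv2.cvtColor(im,cv2.COLOR_BGR2HSV)
m=cv2.inRange(hsv,(8,60,90),(30,200,255))
m[:, :190]=0
n,l,st,ce=cv2.connectedComponentsWithStats(m)
for i in range(1,n):
    if st[i,4]>60: 
        pts=np.argwhere(l==i)[:,::-1].astype(np.float32); print(st[i],ce[i],cv2.minAreaRect(pts), cv2.boxPoints(cv2.minAreaRect(pts)).round(1).tolist())
E
```

```text
[ 190   65   65   46 2137] [222.03603182  92.4646701 ] ((221.99998474121094, 87.49998474121094), (63.99999237060547, 44.99999237060547), -0.0) [[190.0, 110.0], [190.0, 65.0], [254.0, 65.0], [254.0, 110.0]]
[324  79  30  80 684] [338.77923977 118.2119883 ] ((338.7735900878906, 118.29244232177734), (8.516353607177734, 82.82841491699219), 15.945395469665527) [[323.29998779296875, 156.89999389648438], [346.1000061035156, 77.30000305175781], [354.20001220703125, 79.5999984741211], [331.5, 159.3000030517578]]
[470 167  42  41 871] [490.98277842 186.92537313] ((491.0205383300781, 186.94520568847656), (38.05291748046875, 22.925968170166016), 47.121097564697266) [[469.70001220703125, 180.8000030517578], [486.5, 165.1999969482422], [512.4000244140625, 193.10000610351562], [495.6000061035156, 208.6999969482422]]
[202 192  19  10 136] [211.66176471 195.77941176] ((211.0, 196.5), (9.0, 18.0), 90.0) [[202.0, 192.0], [220.0, 192.0], [220.0, 201.0], [202.0, 201.0]]
[382 239  21  22 264] [391.8030303  249.20833333] ((391.8460998535156, 249.2692413330078), (19.137157440185547, 13.867505073547363), 56.
[... 637 characters left out ...]
64844, 270.3999938964844], [538.5, 316.29998779296875], [533.2000122070312, 319.79998779296875]]
[571 325  45  41 436] [591.5206422  338.34862385] ((591.9213256835938, 344.304443359375), (43.37118148803711, 38.81855010986328), 4.635463237762451) [[568.7000122070312, 361.8999938964844], [571.9000244140625, 323.20001220703125], [615.0999755859375, 326.70001220703125], [612.0, 365.3999938964844]]
[307 423  35  20  73] [323.43835616 433.4109589 ] ((323.3744201660156, 433.140869140625), (38.46660614013672, 3.9597978591918945), 28.739797592163086) [[305.6000061035156, 425.6000061035156], [307.5, 422.20001220703125], [341.20001220703125, 440.70001220703125], [339.29998779296875, 444.1000061035156]]
```

View pics/c1.png

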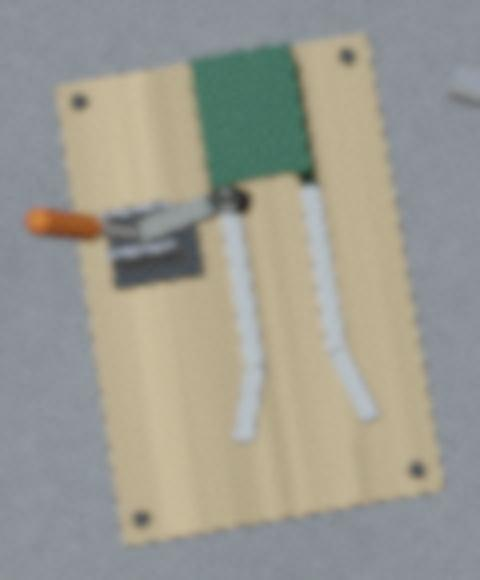

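View pics/c2.png

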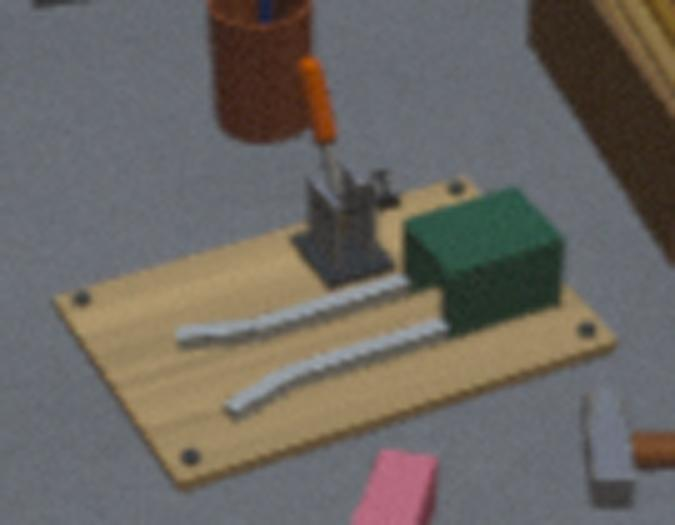

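View pics/c3.png

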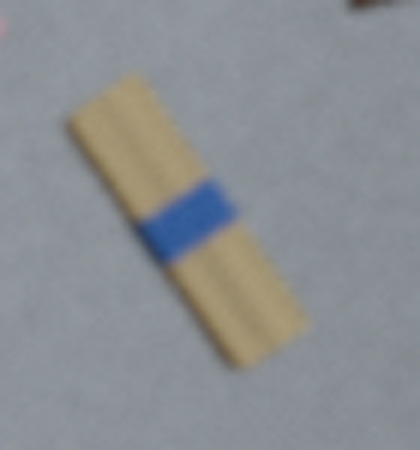

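```bash
cat >> h.py <<'E'
def c2p(u,x0,y0,s): return (x0+(u[0]+.5)/s-.5, y0+(u[1]+.5)/s-.5)
def rigid(A,B):
    A=np.array(A,float)[:,:2];B=np.array(B)[:,:2];a=A.mean(0);b=B.mean(0)
    H=(A-a).T@(B-b); th=np.arctan2(H[0,1]-H[1,0],H[0,0]+H[1,1]); R=np.array([[np.cos(th),-np.sin(th)],[np.sin(th),np.cos(th)]])
    t=b-R@a; return np.degrees(th),t,((R@A.T).T+t-B)
E
python3 - <<'E'
from h import *
top=[((55,88),(140,130,12)),((370,33),(140,-80,12)),((442,490),(-170,-80,12)),((125,545),(-170,130,12)),
((192,62),(125,33,68)),((291,44),(125,-33,68)),((211,185),(40,33,68)),((312,166),(40,-33,68))]
W=[onz("top",c2p(u,195,140,4),X[2]) for u,X in top]
print("top",rigid([X for u,X in top],W)); print("base",rigid([X for u,X in top[:4]],W[:4])[:2])
side=[((52,298),(-170,130,12)),((183,488),(-170,-80,12)),((615,342),(140,-80,12)),((465,180),(140,130,12))]
W2=[onz("side",c2p(u,255,160,5),X[2]) for u,X in side]
print("side",rigid([X for u,X in side],W2))
# walls
for nm,u in dict(Lmouth=(232,215),Lm2=(243,290),L70=(254,365),Lend=(244,438),Rm=(309,188),Rm2=(320,265),R70=(335,348),Rend=(369,416)).items():
    print(nm,onz("top",c2p(u,195,140,4),24).round(1))
core=[((70,122),(65,18,40)),((137,75),(65,-18,40)),((310,322),(-65,-18,40)),((238,368),(-65,18,40))]
Wc=[onz("top",c2p(u,370,225,6),40) for u,X in core]
print("core",rigid([X for u,X in core],Wc))
im=cv2.imread("pics/top0.png"); hsv=cv2.cvtColor(im,cv2.COLOR_BGR2HSV)
for n,z in(("top",40),("side",40)):
    im=cv2.imread(f"pics/{n}0.png"); hsv=cv2.cvtColor(im,cv2.COLOR_BGR2HSV); m=cv2.inRange(hsv,(100,100,60),(125,255,255))
    k,l,st,ce=cv2.connectedComponentsWithStats(m)
    for i in range(1,k):
        if 50<st[i,4]<400: print(n,st[i],ce[i],onz(n,ce[i],z))
    m=cv2.inRange(hsv,(5,150,120),(15,255,255)); k,l,st,ce=cv2.connectedComponentsWithStats(m)
    for i in range(1,k):
        if 30<st[i,4]<400: print("orange",n,st[i],ce[i])
E
```

```text
top (np.float64(10.13332066732498), array([599.68889409, 127.02395181]), array([[ 1.85873622, -1.18425078],
       [ 0.19031689,  1.12090815],
       [-0.40253353, -1.98958004],
       [-0.84030457,  0.68502343],
       [ 2.06478352,  1.60407324],
       [ 1.60200065, -0.56054883],
       [-1.77177298,  0.87790382],
       [-2.7012262 , -0.55352899]]))
base (np.float64(10.147439450838295), array([599.49275381, 127.37064978]))
side (np.float64(10.371213771947), array([599.50922361, 118.15370707]), array([[-0.96973796, -2.33877809],
       [-3.0075657 ,  1.46461365],
       [ 2.86232448, -1.85072095],
       [ 1.11497917,  2.72488539]]))
Lmouth [624.8 158.9  24. ]
Lm2 [575.3 150.5  24. ]
L70 [526.2 142.2  24. ]
Lend [478.8 147.5  24. ]
Rm [643. 109.  24.]
Rm2 [592.  100.8  24. ]
R70 [537.5  90.   24. ]
Rend [493.5  67.3  24. ]
core (np.float64(34.15160218515823), array([ 448.13094303, -223.28655164]), array([[ 2.03612758,  1.95572119],
       [ 2.08368562,  0.75612947],
       [-1.61707209, -1.00275009],
       [-2.5027411 , -1.70910057]]))
top [393 256  16  12 101] [400.57425743 261.57425743] [ 447.74132929 -222.28766841   40.        ]
top [568 285  36  36 399] [585.03759398 302.5839599 ] [ 347.7711601 -681.0604672   40.       ]
orange top [203 193  17   6  71] [210.57746479 195.63380282]
side [304 301  15  18 107] [312.34579439 307.81308411] [ 451.35648083 -237.4841992    40.        ]
side [455 429   7  30  63] [458.15873016 444.31746032] [ 641.4138283  -692.96555106   40.        ]
orange side [315 171   7  16  47] [318.21276596 178.44680851]
```

```bash
cat >> h.py <<'E'
JT=10.2;JO=np.array([599.6,127.1])
def j2w(p,th=None,o=None):
    th=np.radians(JT if th is None else th); o=JO if o is None else o
    R=np.array([[np.cos(th),-np.sin(th)],[np.sin(th),np.cos(th)]]); return np.r_[R@np.array(p[:2],float)+o,p[2]]
def w2j(p):
    th=np.radians(JT); R=np.array([[np.cos(th),-np.sin(th)],[np.sin(th),np.cos(th)]]); return np.r_[R.T@(np.array(p[:2])-JO),p[2]]
E
python3 - <<'E'
from h import *
for u in [(232,215),(243,290),(254,365),(244,438),(309,188),(320,265),(335,348),(369,416)]:
    print(w2j(onz("top",c2p(u,195,140,4),24)).round(1))
def draw(n,im,pts,x0,y0,s,col):
    q=[((proj(n,P)-[x0,y0]+.5)*s-.5) for P in pts]
    cv2.polylines(im,[np.round(q).astype(int)],True,col,1)
for n,src,x0,y0,s in(("side","pics/c2.png",255,160,5),("top","pics/c1.png",195,140,4)):
    im=cv2.imread(src)
    for z,c in((0,(0,0,255)),(12,(255,0,255))): draw(n,im,[j2w(p+(z,)) for p in[(140,130),(140,-80),(-170,-80),(-170,130)]],x0,y0,s,c)
    draw(n,im,[j2w(p+(68,)) for p in[(125,33),(125,-33),(40,-33),(40,33)]],x0,y0,s,(0,255,255))
    for q in(1,-1): draw(n,im,[j2w((a,q*b,24)) for a,b in[(40,21),(40,33),(-70,33),(-70,21)]],x0,y0,s,(255,0,0))
    a=[j2w((20,85,60)),j2w((20,85+93*np.sin(.5),60+93*np.cos(.5)))]; draw(n,im,a,x0,y0,s,(0,255,0))
    cv2.imwrite(src.replace("c","o",1).replace("pios","pics"),im); cv2.imwrite(f"pics/ov_{n}.png",im)
# gripper check
tcp=env.state()["ee_pos"]
for n in("side","top"): print(n,proj(n,tcp))
E
```

```text
[30.5 26.8 24. ]
[-19.8  27.4  24. ]
[-69.6  27.9  24. ]
[-115.2   41.5   24. ]
[ 39.5 -25.5  24. ]
[-12.2 -24.5  24. ]
[-67.6 -25.5  24. ]
[-115.  -40.   24.]
side [195.63829445 129.77422957]
top [ 64.62294388 350.65148093]
```

View pics/ov_side.png

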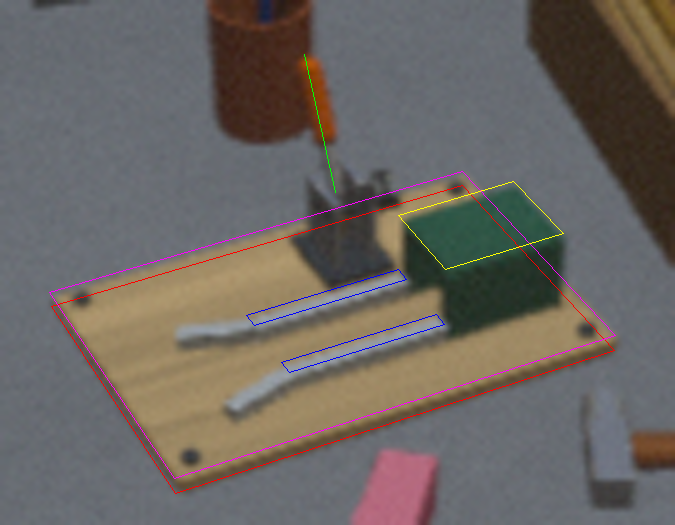

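View pics/ov_top.png

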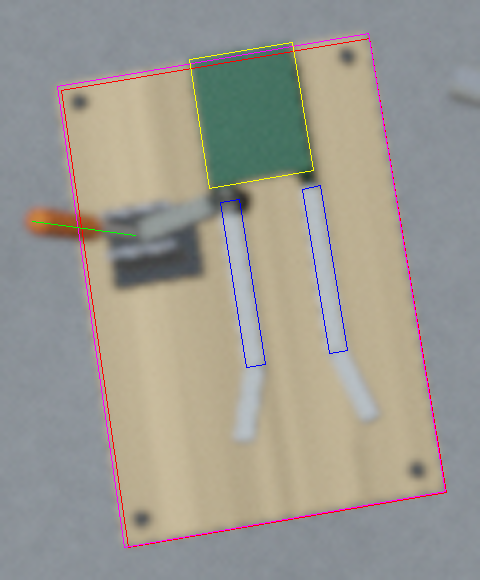

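The top view is self-consistent: wall tops come out at y about +27.4 and -25.3 against ±27, and heights and sizes agree. The side view differs by 1-2 px. The jig is at about (599.6, 127.5) with yaw 10.2°. The core is at (448,-223) with yaw 34.2°. Next is a helper to turn targets into tool-axis shifts.

```bash
cat >> h.py <<'E'
from scipy.spatial.transform import Rotation as Ro
JO=np.array([599.6,127.6])
def plan(xyz,yaw=None):
    s=env.state(); R=Ro.from_euler("xyz",s["ee_rot"],degrees=True).as_matrix()
    d=R.T@(np.array(xyz,float)-s["ee_pos"]); y=s["ee_rot"][2]
    dy=0 if yaw is None else (yaw-y+180)%360-180
    print("t",round(s["time_s"],2),"pos",s["ee_pos"].round(1),"yaw",round(y,2),"jig",w2j(s["ee_pos"]).round(1),"F",s["force"].round(1),"w",round(s["gripper_width"],1))
    print("shift mm",d.round(1),"share",(d/500).round(4),"turn share",round(-dy/45,3),"q",s["qpos"].round(0))
E
python3 - <<'E'
from h import *
c=np.array([448,-223]); a=np.radians(34.15); g=c-30*np.array([np.cos(a),np.sin(a)])
print(g); plan([*g,150],34.15)
for n,u in dict(brush=(150,200),glue=(137,297)).items(): print(n,onz("top",u,100))
E
```

```text
[ 423.17287691 -239.840842  ]
t 0.1 pos [243.6 520.4 213.2] yaw 154.92 jig [-280.8  449.6  213.2] F [0.7 0.5 0.5] w 90.9
shift mm [-484.9 -612.3   64.2] share [-0.9699 -1.2246  0.1283] turn share 2.684 q [64. 18. 90. -0. 72. -1.]
brush [591.55764844 398.01889411 100.        ]
glue [356.10765546 416.66523497 100.        ]
```

>>> arm_command([
  [0, -0.48, -0.61, 0, 0.9],
  [0, -0.48, -0.61, 0, 0.9],
  [0, -0.48, -0.61, 0, 0.9],
  [0, -0.48, -0.61, 0, 0.9],
  [0, -0.48, -0.61, 0, 0.9],
  [0, -0.48, -0.61, 0, 0.9],
  [0, -0.48, -0.61, 0, 0.9],
  [0, -0.48, -0.61, 0, 0.9],
])

```text
time_s: 0.77
ee_pos: [318.8, 194.1, 213.5]
ee_rot: [-179.9, 0.1, 114.5]
force: [0.9, -0.9, -0.4]
gripper_width: 91.0
```

```bash
python3 -c "
from h import *
plan([423.2,-239.8,150],34.15)"
```

```text
t 0.77 pos [318.8 194.1 213.5] yaw 114.46 jig [-264.6  115.2  213.5] F [ 0.9 -0.9 -0.4] w 91.0
shift mm [-438.1  -84.6   64.2] share [-0.8763 -0.1691  0.1284] turn share 1.785 q [ 30.  -0. 113.  -0.  68.   5.]
```

>>> arm_command([
  [0, -0.876, -0.169, 0.1, 1],
  [0, -0.876, -0.169, 0.1, 1],
  [0, -0.876, -0.169, 0.1, 1],
  [0, -0.876, -0.169, 0.1, 1],
  [0, -0.876, -0.169, 0.1, 1],
  [0, -0.876, -0.169, 0.1, 1],
  [0, -0.876, -0.169, 0.1, 1],
  [0, -0.876, -0.169, 0.1, 1],
])

```text
time_s: 1.43
ee_pos: [395.8, -128.3, 176.8]
ee_rot: [-180.0, 0.1, 69.3]
force: [0.2, 0.8, 0.0]
gripper_width: 91.0
```

```bash
python3 -c "
from h import *
plan([423.2,-239.8,100],34.15)"
```

```text
t 1.43 pos [ 395.8 -128.3  176.8] yaw 69.34 jig [-245.9 -215.7  176.8] F [0.2 0.8 0. ] w 91.0
shift mm [-94.6  65.   76.9] share [-0.1891  0.13    0.1538] turn share 0.782 q [-19.   6. 112.  -0.  62.   1.]
```

>>> arm_command([
  [0, -0.189, 0.13, 0.154, 0.782],
  [0, -0.189, 0.13, 0.154, 0.782],
  [0, -0.189, 0.13, 0.154, 0.782],
  [0, -0.189, 0.13, 0.154, 0.782],
  [0, -0.189, 0.13, 0.154, 0.782],
  [0, -0.189, 0.13, 0.154, 0.782],
  [0, -0.189, 0.13, 0.154, 0.782],
  [0, -0.189, 0.13, 0.154, 0.782],
])

```text
time_s: 2.1
ee_pos: [423.2, -239.4, 100.2]
ee_rot: [179.9, 0.1, 34.3]
force: [0.3, -0.7, -0.1]
gripper_width: 91.3
```

```bash
python3 - <<'E'
from h import *
for n in("side","top"): cv2.imwrite(f"pics/{n}1.png",env.grab_frame(n)[:,:,::-1])
plan([423.2,-239.8,19],34.15)
im1=cv2.imread("pics/side1.png")[240:400,220:400]; im2=cv2.imread("pics/top1.png")[180:340,310:490]
cv2.imwrite("pics/c4.png",np.hstack([cv2.resize(im1,None,fx=2.2,fy=2.2),cv2.resize(im2,None,fx=2.2,fy=2.2)]))
E
```

```text
t 2.2 pos [ 423.4 -239.3  100.4] yaw 34.29 jig [-238.4 -329.9  100.4] F [ 0.5  0.3 -0.4] w 91.3
shift mm [-0.3  0.2 81.4] share [-0.0007  0.0004  0.1629] turn share 0.003 q [-31.  17. 111.  -0.  53.  25.]
```

View pics/c4.png

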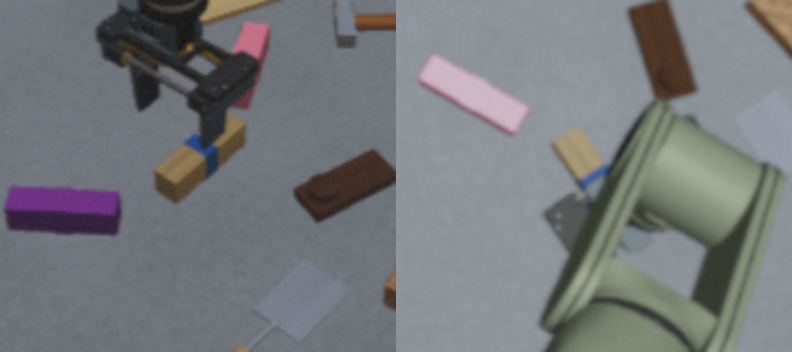

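The side view shows the jaws straddling the core, aligned with it and just behind the band. Next I descend and grip.

>>> arm_command([
  [0, 0, 0, 0.08, 0],
  [0, 0, 0, 0.12, 0],
  [0, 0, 0, 0.15, 0],
  [0, 0, 0, 0.163, 0],
  [0, 0, 0, 0.163, 0],
  [0, 0, 0, 0.163, 0],
])

```text
time_s: 2.7
ee_pos: [423.9, -239.4, 19.5]
ee_rot: [179.9, 0.0, 34.3]
force: [0.5, 0.6, 0.1]
gripper_width: 91.3
```

>>> arm_command([
  [0.6, 0, 0, 0, 0],
  [0.6, 0, 0, 0, 0],
  [0.7, 0, 0, 0, 0],
  [0.7, 0, 0, 0, 0],
  [0.75, 0, 0, 0, 0],
  [0.75, 0, 0, 0, 0],
  [0.75, 0, 0, 0, 0],
  [0.75, 0, 0, 0, 0],
], squeeze=12)

```text
time_s: 3.37
ee_pos: [424.0, -239.6, 19.6]
ee_rot: [179.8, 0.0, 34.4]
force: [0.5, -1.3, 0.4]
gripper_width: 40.7
```

```bash
python3 - <<'E'
from h import *
plan([423.2,-239.8,119],34.15)
for n in("side",): cv2.imwrite(f"pics/{n}2.png",env.grab_frame(n)[:,:,::-1])
crop("pics/side2.png","pics/c5.png",260,250,120,100,4)
E
```

```text
t 3.37 pos [ 424.  -239.6   19.6] yaw 34.35 jig [-237.8 -330.3   19.6] F [ 0.5 -1.3  0.4] w 40.7
shift mm [ -0.8  -0.  -99.4] share [-0.0017 -0.     -0.1988] turn share 0.005 q [-31.  23. 116.  -0.  41.  25.]
```

View pics/c5.png

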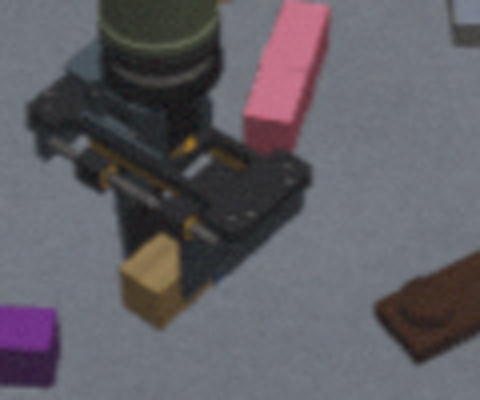

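The fingers are still closing at 40.7 mm. Holding to finish the grip.

>>> arm_command([
  [0.9, 0, 0, 0, 0],
  [0.9, 0, 0, 0, 0],
  [0.9, 0, 0, 0, 0],
  [0.9, 0, 0, 0, 0],
], squeeze=12)

```text
time_s: 3.75
ee_pos: [424.3, -239.9, 19.7]
ee_rot: [179.8, 0.0, 34.4]
force: [-0.3, -1.3, 0.3]
gripper_width: 36.0
```

>>> arm_command([
  [0.9, 0, 0, -0.05, 0],
  [0.9, 0, 0, -0.1, 0],
  [0.9, 0, 0, -0.15, 0],
  [0.9, 0, 0, -0.2, 0],
  [0.9, 0, 0, -0.2, 0],
  [0.9, 0, 0, -0.2, 0],
])

```text
time_s: 4.25
ee_pos: [424.4, -239.7, 120.3]
ee_rot: [179.7, -0.0, 34.4]
force: [0.4, 0.5, -2.3]
gripper_width: 35.8
```

```bash
python3 - <<'E'
from h import *
plan(j2w([-190,0,119]),10.2)
for n in("side",): cv2.imwrite(f"pics/{n}3.png",env.grab_frame(n)[:,:,::-1])
crop("pics/side3.png","pics/c6.png",240,200,140,120,4)
E
```

```text
t 4.25 pos [ 424.4 -239.7  120.3] yaw 34.36 jig [-237.5 -330.4  120.3] F [ 0.4  0.5 -2.3] w 35.8
shift mm [ 1.786e+02 -2.821e+02 -2.000e-01] share [ 3.571e-01 -5.641e-01 -3.000e-04] turn share 0.537 q [-31.  15. 109.  -0.  55.  25.]
```

View pics/c6.png

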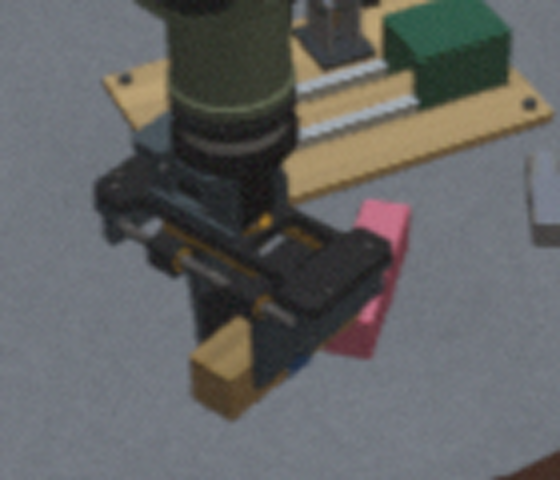

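The core is lifted and held level. Carrying it to the front of the funnel.

>>> arm_command([
  [0.9, 0.05, -0.08, 0, 0.08],
  [0.9, 0.1, -0.16, 0, 0.16],
  [0.9, 0.15, -0.24, 0, 0.24],
  [0.9, 0.2, -0.32, 0, 0.32],
  [0.9, 0.25, -0.4, 0, 0.4],
  [0.9, 0.3, -0.47, 0, 0.47],
  [0.9, 0.34, -0.54, 0, 0.53],
  [0.9, 0.357, -0.564, 0, 0.537],
])

```text
time_s: 4.97
ee_pos: [409.4, 95.1, 116.3]
ee_rot: [179.8, 0.2, 10.1]
force: [1.1, -0.4, -1.3]
gripper_width: 36.1
```

>>> arm_command([
  [0.9, 0, 0, 0, 0],
  [0.9, 0, 0, 0, 0],
])

```text
time_s: 5.13
ee_pos: [407.3, 96.7, 114.4]
ee_rot: [179.8, 0.5, 10.4]
force: [-0.3, -0.1, -2.2]
gripper_width: 36.1
```

```bash
python3 - <<'E'
from h import *
plan(j2w([-190,0,60]),10.2)
E
```

```text
t 5.13 pos [407.3  96.7 114.4] yaw 10.4 jig [-194.7    3.7  114.4] F [-0.3 -0.1 -2.2] w 36.1
shift mm [ 5.2  3.5 54.3] share [0.0104 0.0071 0.1086] turn share 0.004 q [ 12.  10. 117.  -0.  53.  92.]
```

>>> arm_command([
  [0.9, 0.01, 0.007, 0.06, 0.004],
  [0.9, 0.01, 0.007, 0.1086, 0.004],
  [0.9, 0.01, 0.007, 0.1086, 0.004],
  [0.9, 0.01, 0.007, 0.1086, 0.004],
  [0.9, 0.01, 0.007, 0.1086, 0.004],
])

```text
time_s: 5.55
ee_pos: [412.8, 93.0, 60.4]
ee_rot: [179.8, 0.5, 10.1]
force: [1.3, -0.3, -2.0]
gripper_width: 35.9
```

```bash
python3 - <<'E'
from h import *
plan(j2w([-190,0,33]),10.2)
for n in("side","top"): cv2.imwrite(f"pics/{n}4.png",env.grab_frame(n)[:,:,::-1])
crop("pics/side4.png","pics/c7.png",240,170,140,110,5)
crop("pics/top4.png","pics/c8.png",195,140,120,145,4)
E
```

```text
t 5.55 pos [412.8  93.   60.4] yaw 10.13 jig [-190.    -0.9   60.4] F [ 1.3 -0.3 -2. ] w 35.9
shift mm [ 0.2 -1.  27.4] share [ 0.0005 -0.002   0.0547] turn share -0.002 q [ 11.  15. 121.  -0.  45.  91.]
```

View pics/c7.png

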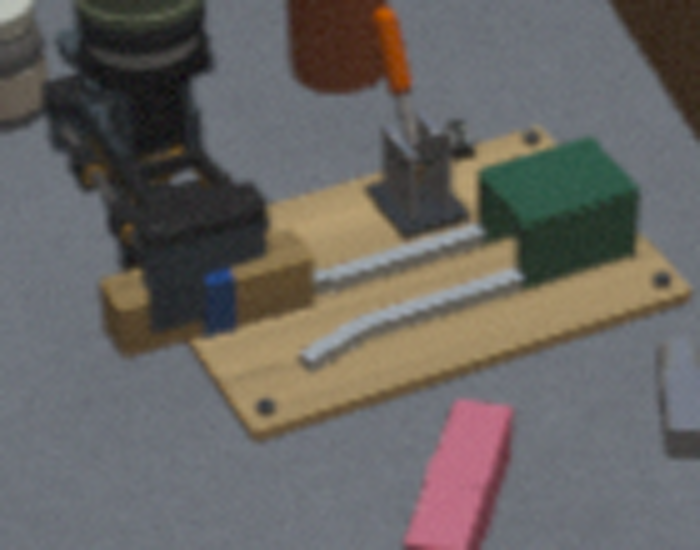

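View pics/c8.png

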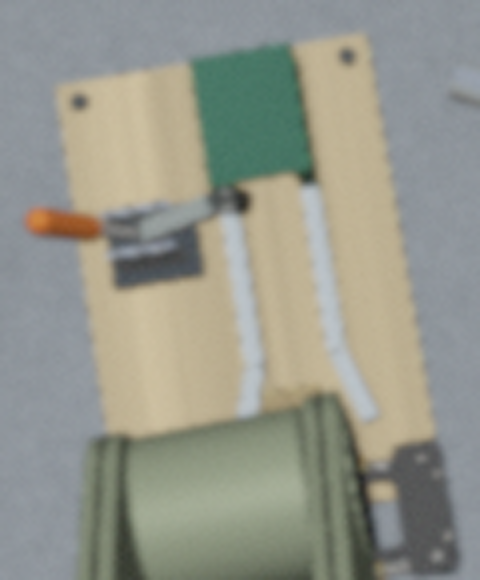

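```bash
python3 - <<'E'
from h import *
s=env.state(); p=w2j(s["ee_pos"])
im=cv2.imread("pics/top4.png")[225:250,245:290]; im=cv2.resize(im,None,fx=16,fy=16,interpolation=cv2.INTER_CUBIC)
im2=im.copy()
pts=[j2w((p[0]+a,p[1]+b,z)) for a,b,z in[(30,18,81),(95,18,81),(95,-18,81),(30,-18,81)]]
cv2.polylines(im2,[np.round([((proj("top",P)-[245,225]+.5)*16-.5) for P in pts]).astype(int)],False,(0,0,255),1)
cv2.imwrite("pics/c9.png",im2)
im=cv2.imread("pics/side4.png")[200:255,250:320]; im=cv2.resize(im,None,fx=10,fy=10,interpolation=cv2.INTER_CUBIC)
for z,pp in((81,1),(41,1)):
  pts=[j2w((p[0]+a,p[1]+b,z)) for a,b in[(-35,18),(95,18),(95,-18),(-35,-18)]]
  cv2.polylines(im,[np.round([((proj("side",P)-[250,200]+.5)*10-.5) for P in pts]).astype(int)],True,(0,0,255),1)
cv2.imwrite("pics/c10.png",im)
E
```

```text
(no output)
```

View pics/c9.png

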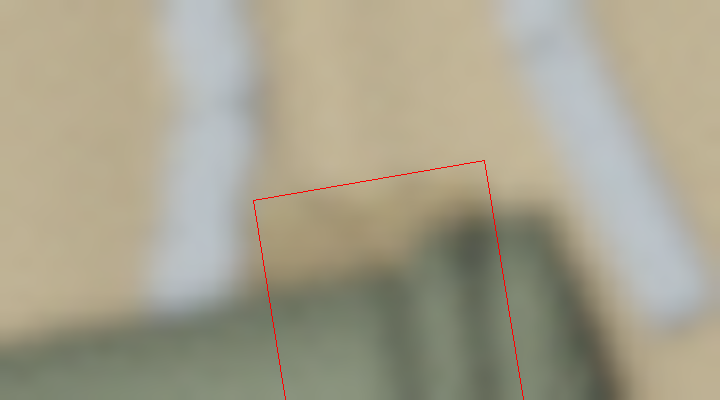

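View pics/c10.png

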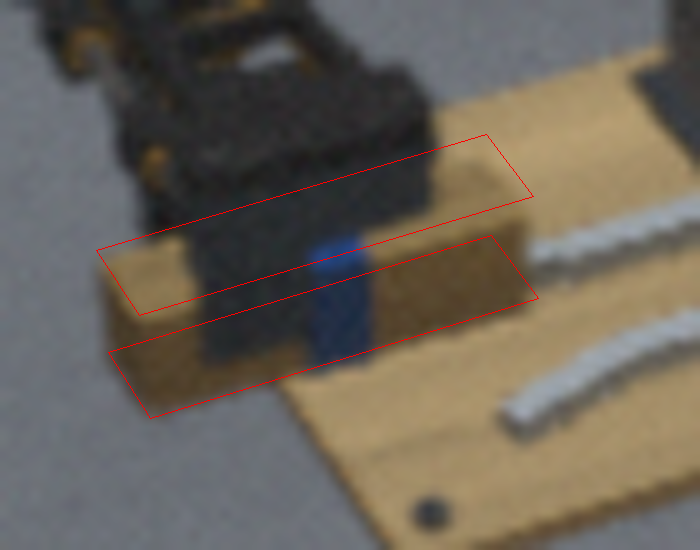

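The side view shows the core held over the funnel about 2° nose-down, as gripping behind its centre would cause. It is otherwise where it was predicted. I'll lower it to just above the floor and then advance slowly.

>>> arm_command([
  [0.9, 0, -0.001, 0.02, 0],
  [0.9, 0, -0.001, 0.04, 0],
  [0.9, 0, -0.002, 0.05, 0],
  [0.9, 0, -0.002, 0.05, 0],
])

```text
time_s: 5.98
ee_pos: [412.9, 94.2, 36.1]
ee_rot: [179.8, 0.4, 10.1]
force: [-0.4, -0.5, -1.6]
gripper_width: 35.8
```

```bash
python3 - <<'E'
from h import *
plan(j2w([-150,0,34]),10.2)
E
```

```text
t 5.98 pos [412.9  94.2  36.1] yaw 10.14 jig [-189.7    0.2   36.1] F [-0.4 -0.5 -1.6] w 35.8
shift mm [39.7  0.2  1.8] share [0.0794 0.0003 0.0036] turn share -0.001 q [ 11.  17. 122.  -0.  41.  91.]
```

>>> arm_command([
  [0.9, 0.02, 0, 0.002, 0],
  [0.9, 0.04, 0, 0.003, 0],
  [0.9, 0.06, 0, 0.004, 0],
  [0.9, 0.08, 0, 0.004, 0],
  [0.9, 0.08, 0, 0.004, 0],
])

```text
time_s: 6.4
ee_pos: [456.0, 101.9, 34.3]
ee_rot: [179.8, 0.2, 10.1]
force: [0.6, 0.4, -1.9]
gripper_width: 35.8
```

```bash
python3 - <<'E'
from h import *
plan(j2w([-110,0,33]),10.2)
cv2.imwrite("pics/side5.png",env.grab_frame("side")[:,:,::-1]);cv2.imwrite("pics/top5.png",env.grab_frame("top")[:,:,::-1])
crop("pics/side5.png","pics/c11.png",240,170,140,110,5)
crop("pics/top5.png","pics/c12.png",195,140,120,110,6)
E
```

```text
t 6.4 pos [456.  101.9  34.3] yaw 10.13 jig [-145.8    0.2   34.3] F [ 0.6  0.4 -1.9] w 35.8
shift mm [35.8  0.1  1.2] share [0.0717 0.0002 0.0025] turn share -0.002 q [ 11.  20. 117.  -0.  43.  91.]
```

View pics/c11.png

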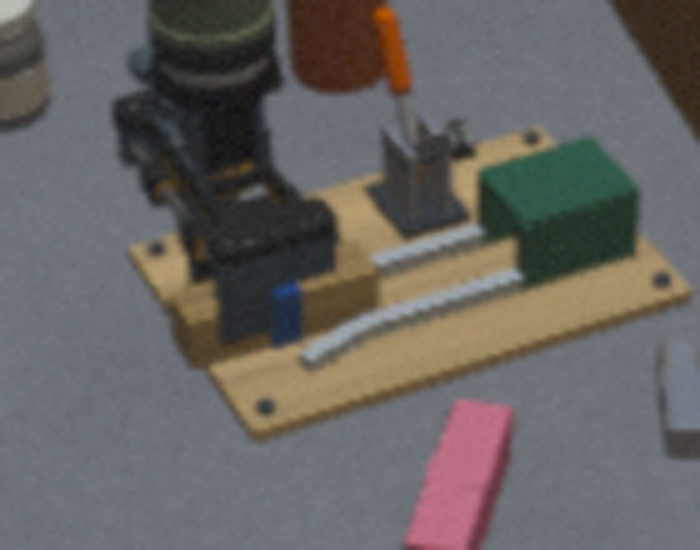

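View pics/c12.png

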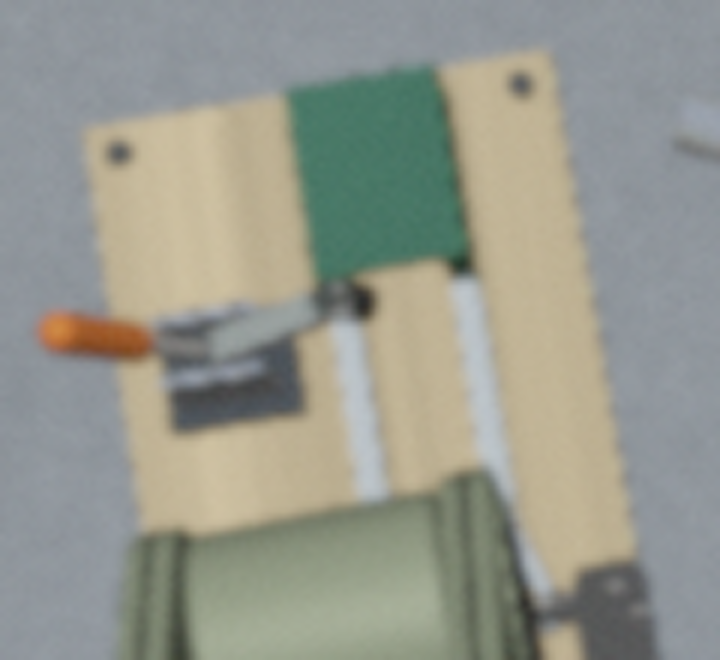

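The nose is at the start of the straight channel, with no side force. Advancing further.

>>> arm_command([
  [0.9, 0.015, 0, 0.001, 0],
  [0.9, 0.03, 0, 0.002, 0],
  [0.9, 0.045, 0, 0.002, 0],
  [0.9, 0.06, 0, 0.002, 0],
  [0.9, 0.07, 0, 0.002, 0],
  [0.9, 0.07, 0, 0.002, 0],
])

```text
time_s: 7.0
ee_pos: [489.9, 108.0, 32.8]
ee_rot: [179.8, 0.2, 10.1]
force: [1.2, -0.4, 0.3]
gripper_width: 36.1
```

```bash
python3 - <<'E'
from h import *
plan(j2w([-75,0,32.5]),10.2)
E
```

```text
t 7.0 pos [489.9 108.   32.8] yaw 10.13 jig [-1.115e+02  1.000e-01  3.280e+01] F [ 1.2 -0.4  0.3] w 36.1
shift mm [36.5  0.1  0.2] share [0.0729 0.0002 0.0003] turn share -0.001 q [ 11.  23. 113.  -0.  44.  91.]
```

>>> arm_command([
  [0.9, 0.015, 0, 0, 0],
  [0.9, 0.03, 0, 0, 0],
  [0.9, 0.045, 0, 0, 0],
  [0.9, 0.06, 0, 0, 0],
  [0.9, 0.073, 0, 0, 0],
  [0.9, 0.073, 0, 0, 0],
])

```text
time_s: 7.5
ee_pos: [527.8, 114.8, 32.7]
ee_rot: [179.8, 0.1, 10.1]
force: [-0.1, -0.2, -2.3]
gripper_width: 35.8
```

```bash
python3 - <<'E'
from h import *
plan(j2w([-75,0,31.8]),10.2)
cv2.imwrite("pics/side6.png",env.grab_frame("side")[:,:,::-1])
crop("pics/side6.png","pics/c13.png",240,170,140,110,5)
E
```

```text
t 7.5 pos [527.8 114.8  32.7] yaw 10.13 jig [-72.9   0.1  32.7] F [-0.1 -0.2 -2.3] w 35.8
shift mm [-2.1  0.1  0.9] share [-0.0042  0.0002  0.0017] turn share -0.002 q [ 11.  26. 108.  -0.  47.  91.]
```

View pics/c13.png

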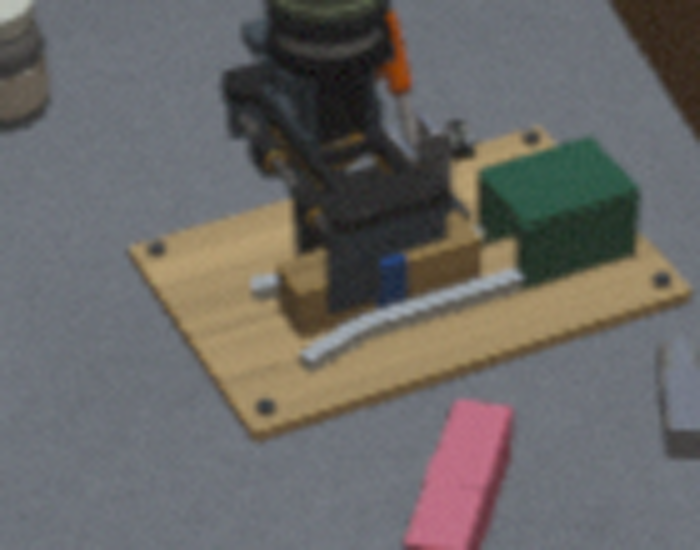

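The core sits in the channel with its nose just short of the hood, about level. Lowering the last millimetre and releasing.

>>> arm_command([
  [0.9, 0, 0, 0.001, 0],
  [0.9, 0, 0, 0.002, 0],
  [0.9, 0, 0, 0.002, 0],
  [0.5, 0, 0, 0.002, 0],
  [0.4, 0, 0, 0.002, 0],
  [0.3, 0, 0, 0.001, 0],
  [0.3, 0, 0, 0.001, 0],
  [0.3, 0, 0, 0.001, 0],
])

```text
time_s: 8.22
ee_pos: [526.7, 114.6, 32.1]
ee_rot: [179.8, 0.2, 10.1]
force: [-0.2, -0.2, -0.3]
gripper_width: 63.5
```

```bash
python3 - <<'E'
from h import *
plan(j2w([-73,0,100]),10.2)
E
```

```text
t 8.22 pos [526.7 114.6  32.1] yaw 10.13 jig [-74.1   0.1  32.1] F [-0.2 -0.2 -0.3] w 63.5
shift mm [  0.8   0.3 -67.9] share [ 0.0017  0.0006 -0.1359] turn share -0.002 q [ 11.  26. 108.  -0.  46.  91.]
```

>>> arm_command([
  [0.3, 0, 0, -0.04, 0],
  [0.3, 0, 0, -0.08, 0],
  [0.3, 0, 0, -0.12, 0],
  [0.6, -0.05, 0, -0.14, 0],
  [1, -0.1, 0, -0.14, 0],
  [1, -0.14, 0, -0.14, 0],
  [1, -0.16, 0, -0.14, 0],
  [1, -0.16, 0, -0.14, 0],
])

```text
time_s: 8.88
ee_pos: [446.1, 100.4, 102.3]
ee_rot: [179.8, 0.3, 10.1]
force: [-0.2, -0.3, -0.4]
gripper_width: 33.6
```

```bash
python3 - <<'E'
from h import *
plan(j2w([-155,0,22]),10.2)
for n in("side","top"): cv2.imwrite(f"pics/{n}7.png",env.grab_frame(n)[:,:,::-1])
crop("pics/side7.png","pics/c14.png",240,150,140,120,5)
crop("pics/top7.png","pics/c15.png",195,140,120,145,4)
E
```

```text
t 8.88 pos [446.1 100.4 102.3] yaw 10.14 jig [-155.9    0.4  102.3] F [-0.2 -0.3 -0.4] w 33.6
shift mm [ 1.3  0.2 80.3] share [0.0025 0.0003 0.1607] turn share -0.001 q [ 11.  14. 114.  -0.  52.  91.]
```

View pics/c14.png

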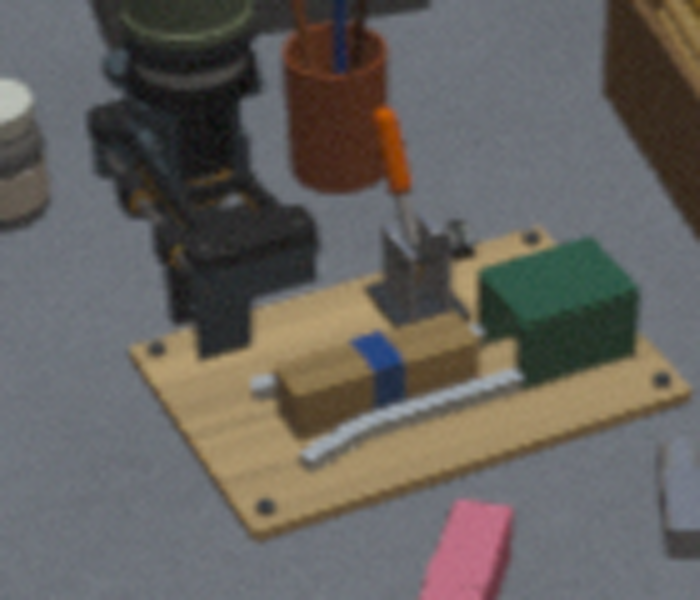

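View pics/c15.png

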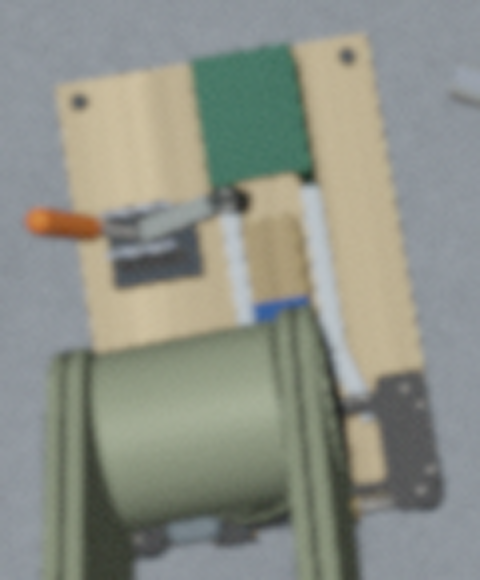

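The core lies flat and straight in the channel with its nose at about jig x 22. Next I close the fingers, lower behind it, and push.

>>> arm_command([
  [1, 0.002, 0, 0.04, 0],
  [1, 0.002, 0, 0.08, 0],
  [1, 0.002, 0, 0.11, 0],
  [1, 0.002, 0, 0.13, 0],
  [1, 0.002, 0, 0.145, 0],
  [1, 0.002, 0, 0.156, 0],
  [1, 0.002, 0, 0.156, 0],
  [1, 0.002, 0, 0.156, 0],
])

```text
time_s: 9.65
ee_pos: [450.9, 101.0, 24.6]
ee_rot: [179.8, 0.0, 10.1]
force: [0.3, -0.3, 1.1]
gripper_width: 0.6
```

```bash
python3 - <<'E'
from h import *
plan(j2w([-125,0,24]),10.2)
E
```

```text
t 9.65 pos [450.9 101.   24.6] yaw 10.13 jig [-151.     0.2   24.6] F [ 0.3 -0.3  1.1] w 0.6
shift mm [26.   0.2  0.6] share [0.0521 0.0003 0.0012] turn share -0.002 q [ 11.  21. 119.  -0.  41.  91.]
```

>>> arm_command([
  [1, 0.01, 0, 0, 0],
  [1, 0.02, 0, 0, 0],
  [1, 0.03, 0, 0, 0],
  [1, 0.04, 0, 0, 0],
  [1, 0.05, 0, 0, 0],
  [1, 0.06, 0, 0, 0],
  [1, 0.07, 0, 0, 0],
  [1, 0.08, 0, 0, 0],
])

```text
time_s: 10.32
ee_pos: [490.3, 108.1, 24.6]
ee_rot: [179.8, 0.1, 10.1]
force: [-2.3, -0.6, 2.4]
gripper_width: 0.8
```

```bash
python3 - <<'E'
from h import *
plan(j2w([-100,0,24]),10.2)
cv2.imwrite("pics/side8.png",env.grab_frame("side")[:,:,::-1])
crop("pics/side8.png","pics/c16.png",240,150,140,120,5)
E
```

```text
t 10.32 pos [490.3 108.1  24.6] yaw 10.13 jig [-1.111e+02  1.000e-01  2.460e+01] F [-2.3 -0.6  2.4] w 0.8
shift mm [11.1  0.1  0.5] share [0.0221 0.0002 0.0011] turn share -0.002 q [ 11.  24. 113.  -0.  43.  91.]
```

View pics/c16.png

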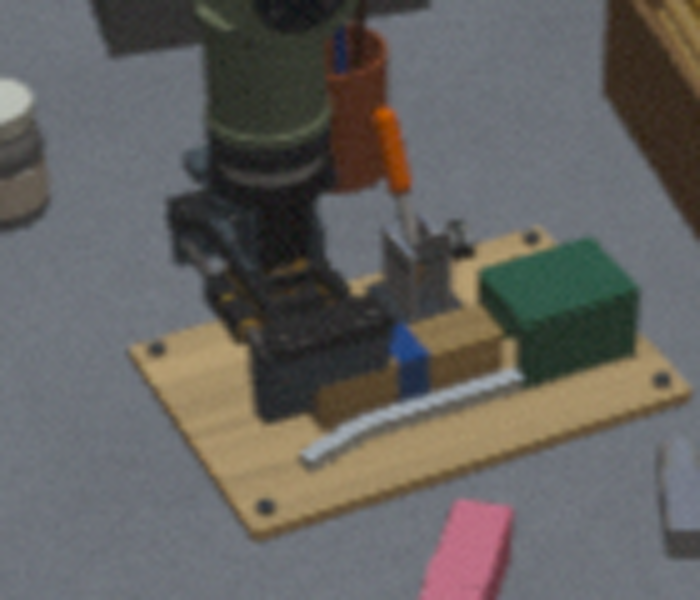

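Sliding friction is about 2 N. I'll move to just short of the nearest possible stop, then go in 2 mm feeling steps.

>>> arm_command([
  [1, 0.007, 0, 0, 0],
  [1, 0.014, 0, 0, 0],
  [1, 0.021, 0, 0, 0],
  [1, 0.028, 0, 0, 0],
  [1, 0.03, 0, 0, 0],
])

```text
time_s: 10.78
ee_pos: [507.6, 111.2, 24.6]
ee_rot: [179.8, -0.1, 10.1]
force: [-1.7, -0.7, -0.8]
gripper_width: 0.5
```

>>> arm_command([
  [1, 0.002, 0, 0, 0],
  [1, 0.004, 0, 0, 0],
  [1, 0.004, 0, 0, 0],
])

```text
time_s: 11.03
ee_pos: [509.9, 111.6, 24.7]
ee_rot: [179.8, -0.2, 10.1]
force: [-1.0, -0.7, -0.7]
gripper_width: 0.7
```

>>> arm_command([
  [1, 0.002, 0, 0, 0],
  [1, 0.004, 0, 0, 0],
  [1, 0.004, 0, 0, 0],
])

```text
time_s: 11.28
ee_pos: [512.2, 112.0, 24.7]
ee_rot: [179.8, -0.2, 10.1]
force: [0.7, 0.6, 0.0]
gripper_width: 0.5
```

>>> arm_command([
  [1, 0.002, 0, 0, 0],
  [1, 0.004, 0, 0, 0],
  [1, 0.005, 0, 0, 0],
])

```text
time_s: 11.53
ee_pos: [515.0, 112.5, 24.7]
ee_rot: [179.8, -0.2, 10.1]
force: [-1.3, 0.1, -0.8]
gripper_width: 0.4
```

>>> arm_command([
  [1, 0.002, 0, 0, 0],
  [1, 0.004, 0, 0, 0],
  [1, 0.005, 0, 0, 0],
])

```text
time_s: 11.78
ee_pos: [517.8, 113.0, 24.7]
ee_rot: [179.8, -0.2, 10.1]
force: [-1.0, -0.5, -0.8]
gripper_width: 0.5
```

>>> arm_command([
  [1, 0.002, 0, 0, 0],
  [1, 0.004, 0, 0, 0],
  [1, 0.005, 0, 0, 0],
])

```text
time_s: 12.03
ee_pos: [520.6, 113.5, 24.7]
ee_rot: [179.8, -0.3, 10.1]
force: [-1.5, 0.1, -0.6]
gripper_width: 0.5
```

>>> arm_command([
  [1, 0.002, 0, 0, 0],
  [1, 0.004, 0, 0, 0],
  [1, 0.004, 0, 0, 0],
])

```text
time_s: 12.28
ee_pos: [523.1, 114.0, 24.8]
ee_rot: [179.8, -0.3, 10.1]
force: [-0.3, -0.2, -0.3]
gripper_width: 0.3
```

>>> arm_command([
  [1, 0.002, 0, 0, 0],
  [1, 0.004, 0, 0, 0],
  [1, 0.004, 0, 0, 0],
])

```text
time_s: 12.53
ee_pos: [525.5, 114.4, 24.8]
ee_rot: [179.8, -0.4, 10.1]
force: [-0.0, -0.1, -0.5]
gripper_width: 0.8
```

>>> arm_command([
  [1, 0.002, 0, 0, 0],
  [1, 0.004, 0, 0, 0],
  [1, 0.004, 0, 0, 0],
])

```text
time_s: 12.78
ee_pos: [527.7, 114.8, 24.8]
ee_rot: [179.8, -0.4, 10.1]
force: [-1.0, -0.3, -0.8]
gripper_width: 1.0
```

>>> arm_command([
  [1, 0.002, 0, 0, 0],
  [1, 0.004, 0, 0, 0],
  [1, 0.004, 0, 0, 0],
])

```text
time_s: 13.03
ee_pos: [530.0, 115.2, 24.8]
ee_rot: [179.8, -0.4, 10.1]
force: [-0.5, 0.0, -0.2]
gripper_width: 0.6
```

>>> arm_command([
  [1, 0.002, 0, 0, 0],
  [1, 0.004, 0, 0, 0],
  [1, 0.004, 0, 0, 0],
])

```text
time_s: 13.28
ee_pos: [532.4, 115.6, 24.8]
ee_rot: [179.8, -0.4, 10.1]
force: [-0.7, -0.7, -0.4]
gripper_width: 0.4
```

>>> arm_command([
  [1, 0.002, 0, 0, 0],
  [1, 0.004, 0, 0, 0],
  [1, 0.004, 0, 0, 0],
])

```text
time_s: 13.53
ee_pos: [532.9, 115.7, 24.7]
ee_rot: [179.8, -0.2, 10.1]
force: [-5.0, -0.2, 4.8]
gripper_width: 0.9
```

```bash
python3 - <<'E'
from h import *
plan(j2w([-100,0,24]),10.2)
cv2.imwrite("pics/side9.png",env.grab_frame("side")[:,:,::-1])
crop("pics/side9.png","pics/c17.png",240,150,140,120,5)
E
```

```text
t 13.53 pos [532.9 115.7  24.7] yaw 10.13 jig [-67.8   0.1  24.7] F [-5.  -0.2  4.8] w 0.9
shift mm [-32.2   0.1   0.6] share [-0.0644  0.0002  0.0012] turn share -0.002 q [ 11.  26. 108.  -0.  45.  91.]
```

View pics/c17.png

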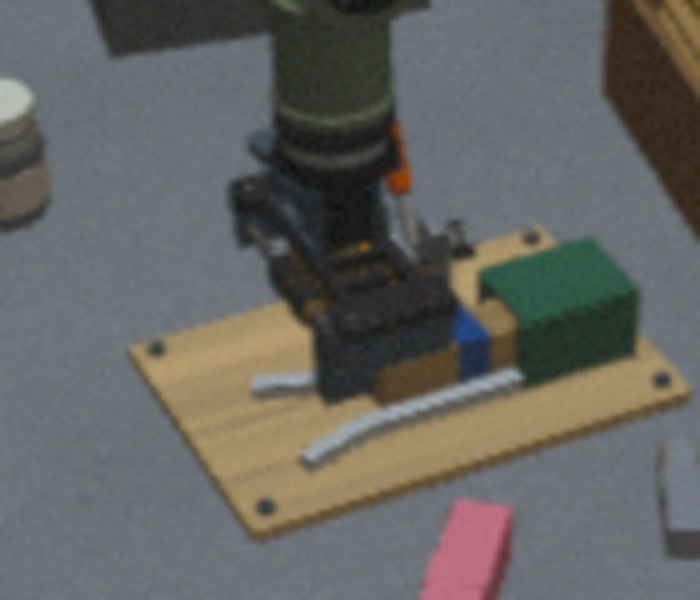

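Resistance rose at nose x of about 78 mm, within 57-93. I'll press a little more to confirm it's the stop.

>>> arm_command([
  [1, 0.002, 0, 0, 0],
  [1, 0.003, 0, 0, 0],
  [1, 0.003, 0, 0, 0],
])

```text
time_s: 13.83
ee_pos: [532.8, 115.7, 24.8]
ee_rot: [179.8, -0.1, 10.1]
force: [-6.9, -0.5, 5.2]
gripper_width: 0.3
```

>>> arm_command([
  [1, 0.003, 0, 0, 0],
  [1, 0.005, 0, 0, 0],
  [1, 0.005, 0, 0, 0],
  [1, 0.005, 0, 0, 0],
])

```text
time_s: 14.17
ee_pos: [533.0, 115.7, 24.8]
ee_rot: [179.8, 0.2, 10.1]
force: [-7.9, -1.1, 6.3]
gripper_width: 0.4
```

Force is about 8 N with no further travel. I'll back off, check the zero, and touch again to confirm it repeats.

>>> arm_command([
  [1, -0.004, 0, 0, 0],
  [1, -0.01, 0, 0, 0],
  [1, -0.01, 0, 0, 0],
  [1, -0.01, 0, 0, 0],
])

```text
time_s: 14.5
ee_pos: [528.8, 115.0, 24.9]
ee_rot: [179.8, 0.1, 10.1]
force: [-0.7, 0.8, -0.3]
gripper_width: 0.5
```

>>> arm_command([
  [1, 0.003, 0, 0, 0],
  [1, 0.006, 0, 0, 0],
  [1, 0.008, 0, 0, 0],
  [1, 0.009, 0, 0, 0],
  [1, 0.009, 0, 0, 0],
])

```text
time_s: 14.92
ee_pos: [532.6, 115.6, 24.8]
ee_rot: [179.8, 0.2, 10.1]
force: [-3.5, -0.5, 1.7]
gripper_width: 0.6
```

>>> arm_command([
  [1, 0.002, 0, 0, 0],
  [1, 0.004, 0, 0, 0],
  [1, 0.004, 0, 0, 0],
])

```text
time_s: 15.17
ee_pos: [532.8, 115.6, 24.6]
ee_rot: [179.8, 0.5, 10.1]
force: [-7.4, -1.0, 4.5]
gripper_width: 0.7
```

>>> arm_command([
  [1, 0.003, 0, 0, 0],
  [1, 0.006, 0, 0, 0],
  [1, 0.006, 0, 0, 0],
  [1, 0.006, 0, 0, 0],
])

```text
time_s: 15.5
ee_pos: [532.8, 115.6, 24.4]
ee_rot: [179.8, 0.8, 10.1]
force: [-7.7, -0.9, 6.7]
gripper_width: 0.4
```

```bash
python3 - <<'E'
from h import *
plan(j2w([-110,0,24]),10.2)
print(j2w([20,85+65*np.sin(.5),60+65*np.cos(.5)]),j2w([20,85+85*np.sin(.5),60+85*np.cos(.5)]))
E
```

```text
t 15.5 pos [532.8 115.6  24.4] yaw 10.13 jig [-67.9  -0.   24.4] F [-7.7 -0.9  6.7] w 0.4
shift mm [-42.1   0.    1. ] share [-0.0842  0.0001  0.0019] turn share -0.002 q [ 11.  27. 107.  -0.  47.  91.]
[598.71327768 245.4684746  117.04286652] [597.01529874 254.90544479 134.59451776]
```

The stop is confirmed: it repeats at the same position with 7-8 N. I'm backing off, then rising and turning a quarter so the gripper's narrow side faces the brush pot.

>>> arm_command([
  [1, -0.005, 0, 0, 0],
  [1, -0.03, 0, 0, 0],
  [1, -0.06, 0, 0, 0],
  [1, -0.08, 0, -0.04, 0],
  [1, -0.08, 0, -0.1, 0],
  [1, -0.08, 0, -0.18, 0],
  [1, -0.08, 0, -0.26, 0],
  [1, -0.08, 0, -0.34, 0],
])

```text
time_s: 16.17
ee_pos: [496.4, 109.6, 197.0]
ee_rot: [179.8, 0.7, 10.1]
force: [1.5, 0.7, -0.9]
gripper_width: 0.3
```

>>> arm_command([
  [1, 0, 0, -0.05, -0.15],
  [1, 0, 0, -0.1, -0.3],
  [1, 0, 0, -0.1, -0.45],
  [1, 0, 0, -0.1, -0.6],
  [1, 0, 0, -0.1, -0.75],
  [1, 0, 0, -0.1, -0.9],
  [1, 0, 0, -0.1, -1],
  [1, 0, 0, -0.1, -1],
])

```text
time_s: 16.83
ee_pos: [497.9, 110.1, 247.1]
ee_rot: [-179.7, 0.5, 55.2]
force: [-0.4, 0.2, 0.6]
gripper_width: 0.6
```

```bash
python3 - <<'E'
from h import *
plan(j2w([20,175,230]),100.2)
for n in("side","top"): cv2.imwrite(f"pics/{n}10.png",env.grab_frame(n)[:,:,::-1])
crop("pics/side10.png","pics/c18.png",240,130,140,120,5)
crop("pics/top10.png","pics/c19.png",110,130,200,145,4)
for u in[(128,178),(145,188),(125,200)]: print(w2j(onz("top",u,190)).round(0))
E
```

```text
t 16.83 pos [497.9 110.1 247.1] yaw 55.2 jig [-103.2    0.7  247.1] F [-0.4  0.2  0.6] w 0.6
shift mm [210.5 -36.   15.4] share [ 0.421  -0.072   0.0309] turn share -1.0 q [11. 12. 94. -0. 75. 46.]
[ 76. 281. 190.]
[ 47. 245. 190.]
[ 27. 293. 190.]
```

View pics/c18.png

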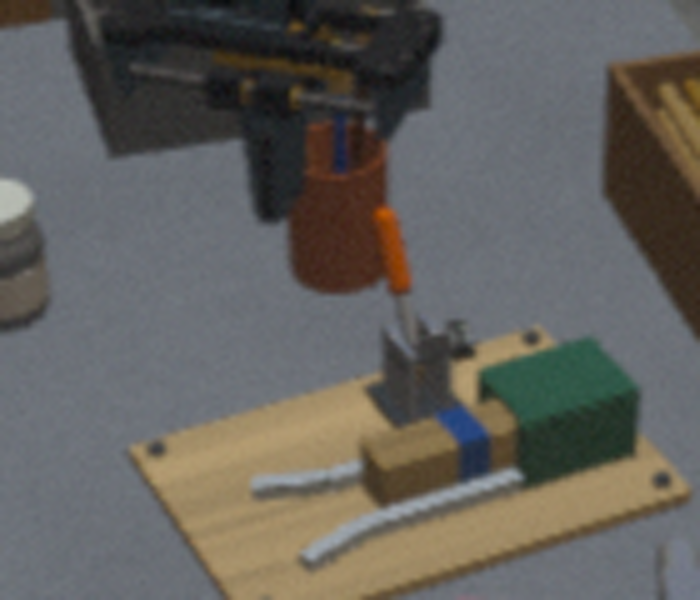

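View pics/c19.png

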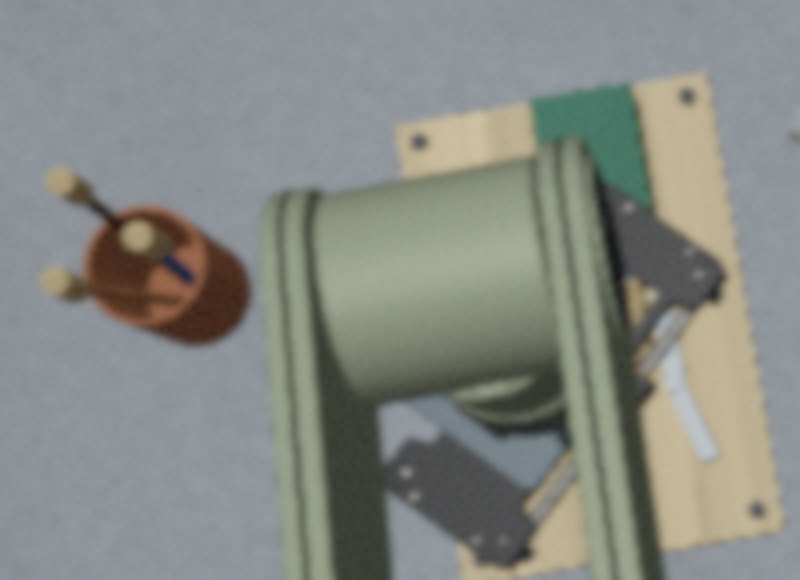

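The core stays where it was left, under the hood. The nearest brush head is at jig y of about 245. With the narrow side turned that way, the gripper's edge reaches about 210. I'll finish the turn first and then move over.

>>> arm_command([
  [1, 0, 0, 0, -0.15],
  [1, 0, 0, 0, -0.3],
  [1, 0.03, -0.005, 0, -0.45],
  [1, 0.08, -0.014, 0, -0.6],
  [1, 0.14, -0.024, 0, -0.75],
  [1, 0.2, -0.034, 0, -0.9],
  [1, 0.26, -0.045, 0, -1],
  [1, 0.3, -0.052, 0, -1],
])

```text
time_s: 17.6
ee_pos: [563.5, 250.4, 245.4]
ee_rot: [-179.5, 0.1, 100.1]
force: [0.0, -1.2, 0.1]
gripper_width: 0.5
```

```bash
python3 - <<'E'
from h import *
plan(j2w([20,172,210]),100.2)
E
```

```text
t 17.6 pos [563.5 250.4 245.4] yaw 100.11 jig [-13.8 127.2 245.4] F [ 0.  -1.2  0.1] w 0.5
shift mm [44.9 34.  35. ] share [0.0898 0.068  0.07  ] turn share -0.002 q [23. 21. 80.  0. 79. 13.]
```

>>> arm_command([
  [1, 0.03, 0.02, 0, 0],
  [1, 0.06, 0.045, 0, 0],
  [1, 0.09, 0.068, 0, 0],
  [1, 0.09, 0.068, 0.07, 0],
  [1, 0.09, 0.068, 0.07, 0],
  [1, 0.09, 0.068, 0.07, 0],
])

```text
time_s: 18.1
ee_pos: [587.7, 300.0, 207.9]
ee_rot: [-179.2, 0.2, 100.1]
force: [0.4, -0.0, 0.5]
gripper_width: 0.2
```

```bash
python3 - <<'E'
from h import *
plan(j2w([20,172,122]),100.2)
for n in("side","top"): cv2.imwrite(f"pics/{n}11.png",env.grab_frame(n)[:,:,::-1])
crop("pics/side11.png","pics/c20.png",240,100,140,150,4)
crop("pics/top11.png","pics/c21.png",110,130,200,145,4)
E
```

```text
t 18.1 pos [587.7 300.  207.9] yaw 100.06 jig [ 18.8 171.8 207.9] F [ 0.4 -0.   0.5] w 0.2
shift mm [ 0.6  2.4 85.9] share [0.0011 0.0047 0.1718] turn share -0.003 q [26. 27. 77.  0. 77. 16.]
```

View pics/c20.png

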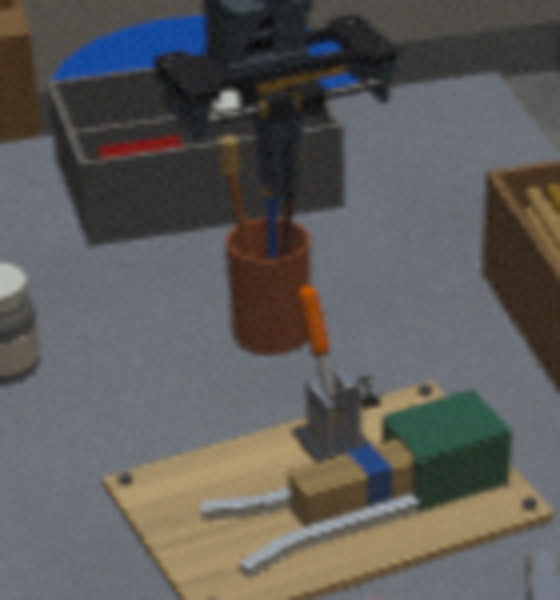

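View pics/c21.png

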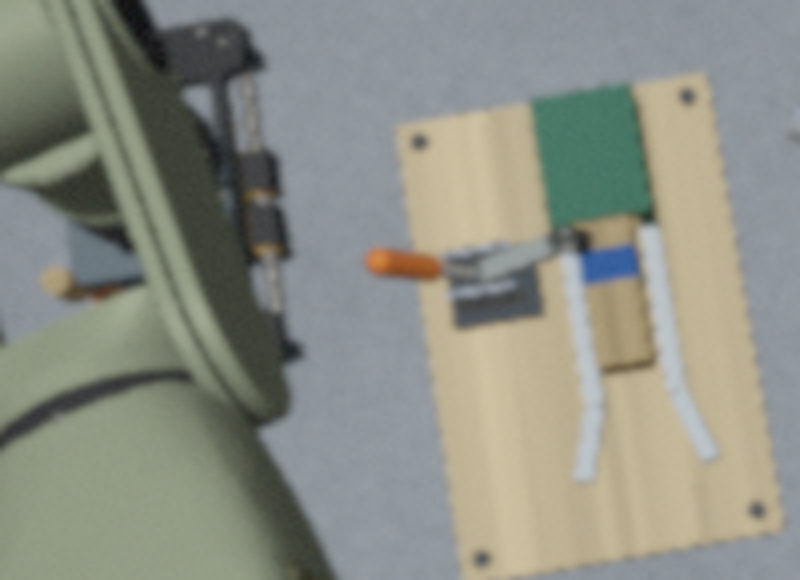

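```bash
python3 - <<'E'
from h import *
im=cv2.imread("pics/top11.png"); hsv=cv2.cvtColor(im,cv2.COLOR_BGR2HSV); m=cv2.inRange(hsv,(100,100,60),(125,255,255)); m[:, :240]=0;m[:,290:]=0
k,l,st,ce=cv2.connectedComponentsWithStats(m)
for i in range(1,k):
    if st[i,4]>30: print(st[i],ce[i],w2j(onz("top",ce[i],52)))
for u in[(607,369),(653,362)]: print(w2j(onz("top",c2p(u,110,130,4),52)))
o=cv2.inRange(hsv,(5,150,120),(15,255,255)); k,l,st,ce=cv2.connectedComponentsWithStats(o)
for i in range(1,k):
    if 20<st[i,4]<300: print("or",st[i],ce[i],w2j(onz("top",ce[i],122)))
E
```

```text
[255 192  14   8  91] [261.64835165 195.42857143] [14.6910007   1.10705843 52.        ]
[-52.56193149  12.33532954  52.        ]
[-53.15781201 -17.07979451  52.        ]
or [203 193  16   6  71] [210.49295775 195.64788732] [ 19.83866728 115.32685846 122.        ]
```

>>> arm_command([
  [1, 0, 0.004, 0.04, 0],
  [1, -0.003, 0.004, 0.08, 0],
  [1, -0.006, 0.004, 0.12, 0],
  [1, -0.007, 0.004, 0.15, 0],
  [1, -0.007, 0.004, 0.172, 0],
  [1, -0.007, 0.004, 0.172, 0],
  [1, -0.007, 0.004, 0.172, 0],
])

```text
time_s: 18.78
ee_pos: [591.7, 297.0, 126.2]
ee_rot: [-179.6, 0.1, 100.0]
force: [0.4, 0.3, 1.2]
gripper_width: 0.5
```

```bash
python3 - <<'E'
from h import *
plan(j2w([20,153,122]),100.2)
for n in("side","top"): cv2.imwrite(f"pics/{n}12.png",env.grab_frame(n)[:,:,::-1])
crop("pics/side12.png","pics/c22.png",260,110,120,150,4)
crop("pics/top12.png","pics/c23.png",110,130,200,145,4)
E
```

```text
t 18.78 pos [591.7 297.  126.2] yaw 100.01 jig [ 22.3 168.1 126.2] F [0.4 0.3 1.2] w 0.5
shift mm [-15.1  -2.2   4.2] share [-0.0302 -0.0044  0.0084] turn share -0.004 q [26. 30. 84.  0. 66. 16.]
```

View pics/c22.png

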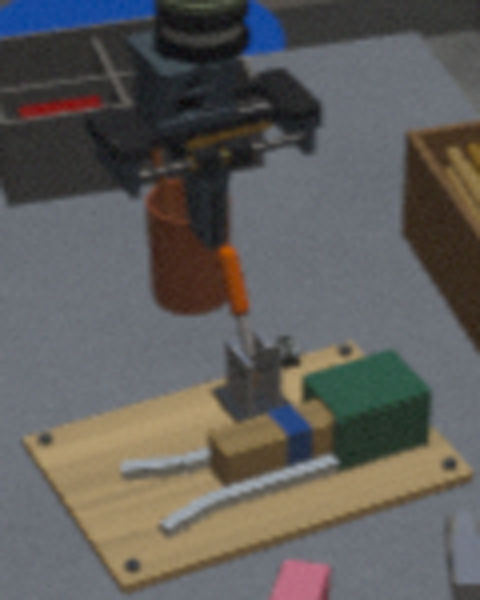

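View pics/c23.png

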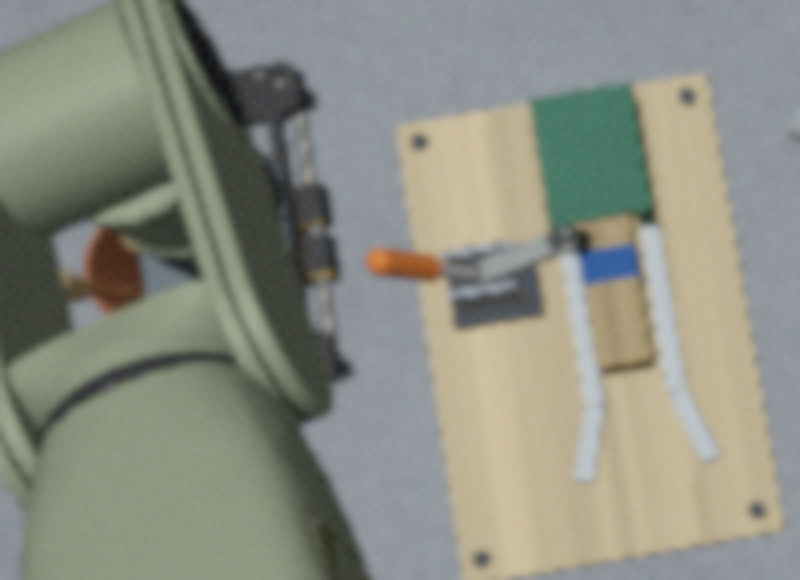

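The finger is behind and in line with the handle, on its +y side. From the band, the core's centre is at x of about 14, so its nose is at about 79, which agrees with the feel. Approaching the handle now.

>>> arm_command([
  [1, -0.008, -0.004, 0.008, 0],
  [1, -0.016, -0.004, 0.008, 0],
  [1, -0.024, -0.004, 0.008, 0],
  [1, -0.03, -0.004, 0.008, 0],
  [1, -0.03, -0.004, 0.008, 0],
])

```text
time_s: 19.3
ee_pos: [593.1, 281.4, 123.2]
ee_rot: [-179.7, 0.1, 100.0]
force: [0.3, -0.2, -0.3]
gripper_width: 0.6
```

>>> arm_command([
  [1, -0.004, 0, 0, 0],
  [1, -0.008, 0, 0, 0],
  [1, -0.01, 0, 0, 0],
])

```text
time_s: 19.55
ee_pos: [593.9, 277.5, 123.6]
ee_rot: [-179.8, -0.1, 99.9]
force: [-0.4, 4.4, 1.4]
gripper_width: 0.4
```

```bash
python3 - <<'E'
from h import *
plan(j2w([20,145,122]),100.2)
E
```

```text
t 19.55 pos [593.9 277.5 123.6] yaw 99.94 jig [ 21.  148.5 123.6] F [-0.4  4.4  1.4] w 0.4
shift mm [-3.5 -1.   1.6] share [-0.007  -0.0019  0.0031] turn share -0.006 q [24. 29. 86.  0. 65. 14.]
```

Contact at y of about 149 with 4.4 N. Pushing over slowly, rising with the handle.

>>> arm_command([
  [1, -0.006, 0, -0.001, 0],
  [1, -0.012, 0, -0.003, 0],
  [1, -0.018, 0, -0.005, 0],
  [1, -0.024, 0, -0.007, 0],
])

```text
time_s: 19.88
ee_pos: [596.1, 267.5, 128.4]
ee_rot: [-179.9, -0.3, 99.9]
force: [-2.3, 4.8, 5.6]
gripper_width: 0.7
```

>>> arm_command([
  [1, -0.006, 0, -0.002, 0],
  [1, -0.012, 0, -0.004, 0],
  [1, -0.018, 0, -0.005, 0],
  [1, -0.024, 0, -0.006, 0],
])

```text
time_s: 20.22
ee_pos: [598.3, 255.5, 131.7]
ee_rot: [-179.9, -0.3, 100.0]
force: [-1.6, 2.2, 1.8]
gripper_width: 0.5
```

```bash
python3 - <<'E'
from h import *
plan(j2w([20,110,132]),100.2)
cv2.imwrite("pics/side13.png",env.grab_frame("side")[:,:,::-1])
crop("pics/side13.png","pics/c24.png",260,110,120,150,4)
E
```

```text
t 20.22 pos [598.3 255.5 131.7] yaw 99.96 jig [ 21.3 126.1 131.7] F [-1.6  2.2  1.8] w 0.5
shift mm [-16.1  -1.3  -0.4] share [-0.0321 -0.0025 -0.0008] turn share -0.005 q [22. 28. 86.  0. 66. 12.]
```

View pics/c24.png

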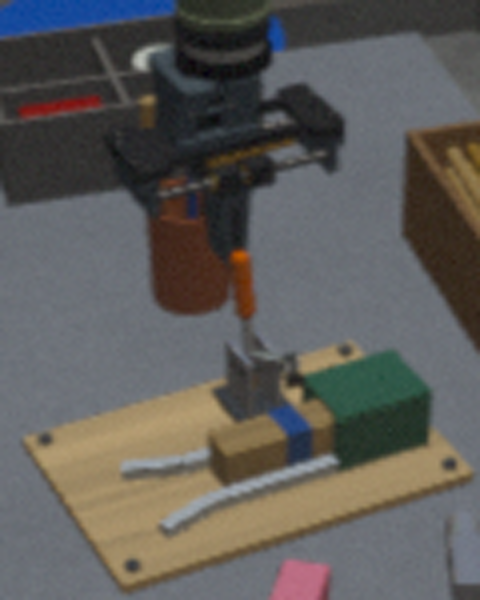

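The handle is nearly upright and the force is falling. Continuing over centre.

>>> arm_command([
  [1, -0.006, 0, 0, 0],
  [1, -0.012, 0, 0, 0],
  [1, -0.018, 0, 0, 0],
  [1, -0.024, 0, 0, 0],
  [1, -0.03, 0, 0, 0],
  [1, -0.03, 0, 0, 0],
])

```text
time_s: 20.77
ee_pos: [601.1, 238.7, 131.2]
ee_rot: [-179.9, -0.2, 99.9]
force: [0.3, 0.2, -0.6]
gripper_width: 0.1
```

```bash
python3 - <<'E'
from h import *
plan(j2w([20,110,132]),100.2)
cv2.imwrite("pics/side14.png",env.grab_frame("side")[:,:,::-1])
crop("pics/side14.png","pics/c25.png",260,110,120,150,4)
E
```

```text
t 20.77 pos [601.1 238.7 131.2] yaw 99.91 jig [ 21.2 109.  131.2] F [ 0.3  0.2 -0.6] w 0.1
shift mm [ 1.  -1.2 -0.8] share [ 0.0019 -0.0023 -0.0016] turn share -0.007 q [21. 28. 86.  0. 66. 11.]
```

View pics/c25.png

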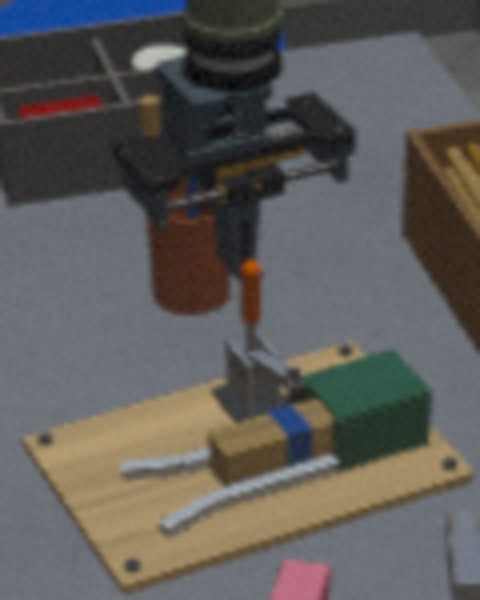

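```bash
python3 - <<'E'
from h import *
for a in(0,.3,.45,.6,.89): 
    l=.5-a; print(a,proj("side",j2w([20,85+67*np.sin(l),60+67*np.cos(l)])).round(1))
for f in("side0","side13","side14"):
    hsv=cv2.cvtColor(cv2.imread(f"pics/{f}.png"),cv2.COLOR_BGR2HSV); o=cv2.inRange(hsv,(4,150,100),(16,255,255)); o[230:]=0;o[:165]=0
    k,l,st,ce=cv2.connectedComponentsWithStats(o); i=1+st[1:,4].argmax(); print(f,st[i],ce[i])
E
```

```text
0 [317.1 178.2]
0.3 [319.6 179.2]
0.45 [320.9 180.3]
0.6 [322.2 181.9]
0.89 [324.8 186. ]
side0 [315 171   7  17  61] [318.01639344 179.        ]
side13 [393 165  15  17  68] [400.01470588 172.66176471]
side14 [393 165  15  17  71] [400.1971831  172.98591549]
```

By pixel the handle is just past centre and probably mid-snap. Holding a moment, then looking again.

>>> arm_command([
  [1, 0, 0, 0, 0],
  [1, 0, 0, 0, 0],
  [1, 0, 0, 0, 0],
  [1, 0, 0, 0, 0],
])

```text
time_s: 21.15
ee_pos: [601.0, 239.2, 131.2]
ee_rot: [-179.9, -0.2, 99.9]
force: [0.4, 0.7, -0.6]
gripper_width: 0.6
```

```bash
python3 - <<'E'
from h import *
plan(j2w([20,110,132]),100.2)
cv2.imwrite("pics/side15.png",env.grab_frame("side")[:,:,::-1])
crop("pics/side15.png","pics/c26.png",290,150,60,75,8)
hsv=cv2.cvtColor(cv2.imread("pics/side15.png"),cv2.COLOR_BGR2HSV); o=cv2.inRange(hsv,(4,150,100),(16,255,255)); o[230:]=0;o[:165]=0;o[:,350:]=0
k,l,st,ce=cv2.connectedComponentsWithStats(o); print(st[1:],ce[1:])
E
```

```text
t 21.15 pos [601.  239.2 131.2] yaw 99.92 jig [ 21.2 109.5 131.2] F [ 0.4  0.7 -0.6] w 0.6
shift mm [ 0.5 -1.2 -0.8] share [ 0.0009 -0.0023 -0.0016] turn share -0.006 q [21. 28. 86.  0. 66. 11.]
[[325 182   4   3  12]] [[326.5 183. ]]
```

View pics/c26.png

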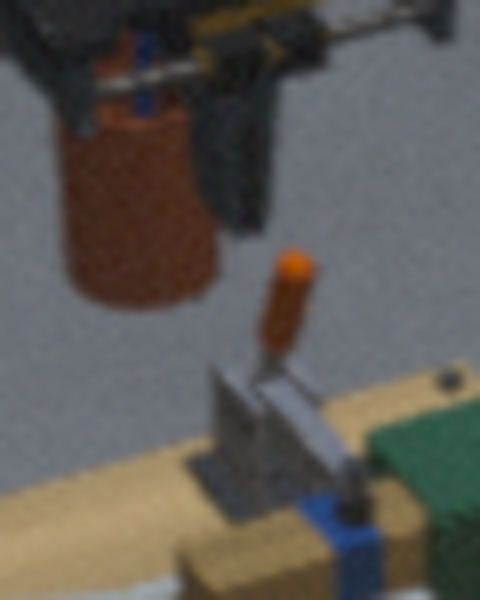

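It snapped across. The grip centre is at about (326,188), against (325.7,186.8) expected for 0.89 rad, and the foot rests on the core. Now I withdraw.

>>> arm_command([
  [1, 0.02, 0, 0, 0],
  [1, 0.03, 0, -0.02, 0],
  [1, 0.03, 0, -0.08, 0],
  [1, 0.03, 0, -0.15, 0],
  [1, 0.03, 0, -0.2, 0],
  [1, -0.05, -0.1, -0.25, 0],
  [1, -0.15, -0.2, -0.25, 0],
  [1, -0.2, -0.25, -0.25, 0],
])

```text
time_s: 21.87
ee_pos: [523.5, 158.1, 255.3]
ee_rot: [179.9, -0.2, 100.1]
force: [-0.5, -0.3, -0.3]
gripper_width: 0.5
```

>>> arm_command([
  [1, -0.1, -0.1, 0, 0],
  [1, -0.15, -0.2, 0, 0],
  [1, -0.2, -0.28, 0, 0],
  [1, -0.2, -0.3, 0, 0],
  [1, -0.2, -0.3, 0, 0],
])

```text
time_s: 22.28
ee_pos: [389.0, 31.8, 255.5]
ee_rot: [180.0, -0.2, 100.0]
force: [-0.2, 0.4, -0.9]
gripper_width: 0.4
```

```bash
python3 - <<'E'
from h import *
plan(j2w([20,110,132]),100.2)
for n in("side","top"): cv2.imwrite(f"pics/{n}16.png",env.grab_frame(n)[:,:,::-1])
crop("pics/side16.png","pics/c27.png",255,150,135,110,5)
crop("pics/top16.png","pics/c28.png",195,140,120,145,4)
E
```

```text
t 22.28 pos [389.   31.8 255.5] yaw 100.0 jig [-224.2  -57.   255.5] F [-0.2  0.4 -0.9] w 0.4
shift mm [167.6 243.6 124. ] share [0.3351 0.4872 0.248 ] turn share -0.005 q [  3.  -0. 107.   0.  74.  -7.]
```

View pics/c27.png

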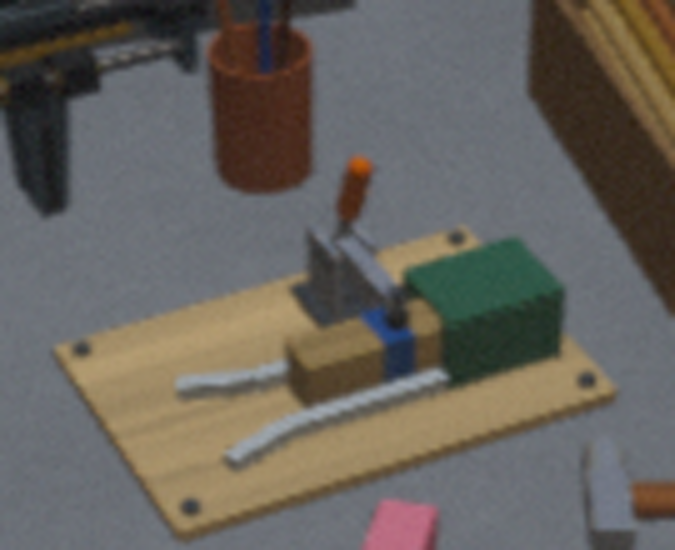

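View pics/c28.png

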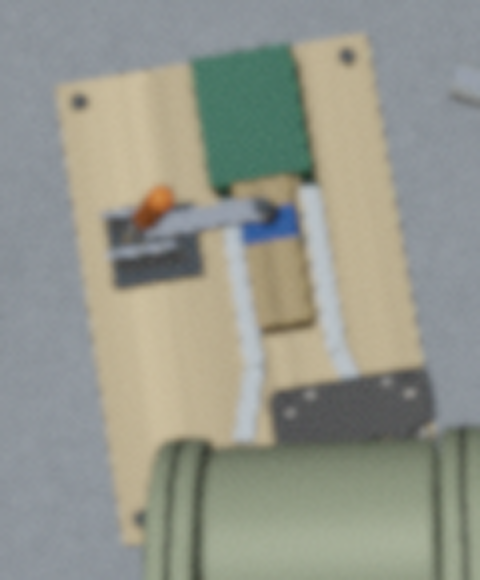

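The trailing end is at the same pixels as before clamping, the clamp is down on the core, and the robot is clear. Handing in.

```bash
python3 -c "
from workcell import env
print(env.job_done()); print(env.state()['time_s'])"
```

```text
the job is handed in; nothing more can be done
None
the job is handed in; nothing more can be done
```

The limb core is home against the hidden stop, the clamp has snapped across and holds it, and I handed the job in at about 22 s.

**Seating:** I laid the core in the channel, released it and pushed it from behind with the closed fingers. It met firm resistance with its leading end at about jig x = 78 mm. I backed off and pushed again, and it stopped at the same place with 7–8 N.

**Clamping:** I pushed the handle over with at most about 5 N sideways between readings. It snapped on by itself, and the camera puts it at about 0.89 rad, with the foot on the core.

**Last checks:**
- The core's rear end was at the same pixels before and after clamping, within about a pixel. The blue band put its leading end at about 79 mm, which agrees with the feel.
- The robot stood clear and I saw nothing else on the bench moved.

**What disagreed or stayed unproven:**
- The two cameras disagreed by 1–2 pixels on the jig's position, so I used the top view.
- While pushing on the stop I also saw up to 6.7 N of upward force, which vanished when I backed off and which I did not explain.
- Plunger travel could not be read directly, so "fully home" rests on the feel.

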